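# Unlock the garden-chemicals box with its utility key

### The arm

A 7-joint arm with a two-finger parallel gripper is mounted at the origin on the work surface. World frame = base frame: x ahead of the robot, y to its left, z up, the work surface at z = 0. Lengths are in m, angles in rad, forces in N, time in s.
With the tool pointing down it reaches from about 0.425 to 0.8 m from the base axis. Payload 8.3 kg.
Tool frame: the origin (TCP) lies at the very end of the fingers, on their centre line; the grasp point (between the pads) lies 19 mm behind it (r.tcp_to_grasp is the distance from the TCP to the grasp point, in m); x points along the fingers, y is the direction in which the jaws open and shut, and the axes are right-handed (so a half turn about x gives the same grasp; the last joint's range is limited). The gripper opens to 85 mm and grips with 20 to 120 N. Pads are 22 mm wide; open, the fingers measure 114 mm over their backs; the gripper's body (76 mm by 85 mm) begins 54 mm behind the grasp point. The pads swing forward as they close: fully open they stand 13 mm farther back than shut.
Start: joints at [-0.063, 0.383, 0.016, 1.37, -0.006, 1.388, -0.046], TCP at [0.625, 0, 0.231] pointing down, gripper open.
Joint ranges: [-2.95, 2.95], [-0.25, 2.06], [-1.52, 1.56], [0.18, 2.33], [-1.44, 4.58], [0.02, 2.06], [-3.01, 3.01]. Speed limits (rad/s): [2.39, 2.39, 3.01, 3.01, 3.14, 3.14, 3.14].

### API

Orientations are given as a unit quaternion [w, x, y, z].
In Python, from rig import r, eyes, order gives the robot as it stands.
- The arm moves only by the tool step_arm, never from a script. Its argument "plan" is a list of rows, each a list of 7 numbers: the closure, from -1 (fully open) to 1 (shut), so that 0 is half open, then the shift along the tool's x, y, z in m, then the turn, a rotation vector about the tool's x, y, z in rad. In form: [[hand, dx, dy, dz, wx, wy, wz], ...]. A call has 1 to 20 rows; each row shifts and turns the pose as measured when the row begins, along the tool's axes as they then stand; what a row does not reach is not made up. A row lasts 1/10 s, in which the tool goes at most 50 mm and 8.59 degrees, less where a joint would pass 70% of its speed; a pose out of reach is approached as far as the arm can. A call is refused whole if a number of a shift passes 0.05 or a number of a turn 0.15, either way. A call with a gripper value outside its range is refused whole. The fingers move at their own pace and stop on an object; the grip force is fixed at half the most. Time passes only in rows, so rows that do not move let the fingers close. It gives the time, the measured TCP pose, the force and the opening at its end, in the units of the state.
- r.get_obs(): the state, without advancing time (a new reading comes with each control period).
- eyes.capture(name): name is "scene" or "side" or "wrist"; returns a dict with "pixels" (400x640x3 uint8, red, green, blue), "fx", "fy", "cx", "cy" (pixels), "k1" (the pictures are not rectified: a ray, as slopes to the right and down, at radius r is drawn at 1 + k1 r^2 times it, then the intrinsics apply), "world_from_camera" (4x4, takes a point from camera to world coordinates). Camera axes: x right, y down, z forward; pixel columns grow to the right and rows downward; lengths in m; the calibration is good to about 2 mm. A picture is of the moment at which its call begins. There is no depth.
- order.sign_off(): hands the job in, once; it reports no verdict.
The state is a dict: "t": time; "q": joint angles; "qvel": joint speeds; "joint_efforts": joint torques, N m; "position": TCP position; "ee_rot": TCP orientation; "ft_force": force on the tool from outside, world axes, zero at the start; "wrist_torque": the same for the moment, N m; "gripper_width": finger opening in m.
Only numpy, scipy, OpenCV 4.12 (cv2) and the standard library are available. Lean on these libraries where they do the work, as an engineer would, in place of code of your own. Each camera call takes 0.05 s, during which the arm holds its last target.

### The job

Take the red-handled utility key out of the little bamboo-look rack and push it fully home in the recessed lock on the sloping lid of the grey chemicals box; the slot deep in the lock may stand at any slant, so feel for it without forcing the key. Then turn the key anticlockwise until the hidden bolt lets go and the sprung lid comes up ajar. Leave the key fully home in the lock, let go of it, and do not disturb the other things on the bench.

Things in the scene. Friction and masses are not known exactly. Their poses are not given: they have to be found in the camera images.
- key_grip (a point): Centre of the red paddle handle of the utility key (90 g, 82 mm long), which hangs handle up in the rack. Paddle 40 mm (x) by 12 mm thick (y) by 44 mm (z), flat-sided. z runs along the key from tip to handle, x across paddle and bit. From 22 to 26 mm below this point a round flange, 38 mm across, that rests on the rack's board; below it the round barrel, 20.4 mm across. Half a turn about z changes nothing.
- key_tip (a point): Middle of the end of the key's bit, 60 mm below key_grip along the key and 34 mm below the flange's underside; axes as key_grip. The bit is the last 11 mm: a flat double wing, 20 mm wide (x) and 4 mm thick (y); its end corners are rounded by 2 mm across the width. Above it a short taper leads to the round barrel, 20.4 mm across, 13.5 mm from the tip.
- lock_mouth (a point): Centre of the lock's mouth, level with its rim, on the lid (moves with it). z points out of the lid along the lock's axis, tilted 28 deg from vertical towards the low side of the lid; x runs up the slope, y is level. Aluminium bezel 46 mm across, 9 mm proud of the lid. Mouth countersunk from 29 mm to a round bore, 22 mm across, that begins 4 mm down.
- lock_plug (a point): Centre of the brass plug's face in the bore, 22 mm below lock_mouth; axes as lock_mouth. Across the face runs a slot 6 mm wide, 15 mm deep, as long as the bore. It stands unknown at the start, within 0.8 rad either side of the x axis, and must be felt for: the bit stops on the face, and drops 12 mm in when its x axis is within about 0.1 rad of the slot. The plug resists turning with about 0.12 N m.
- lock_seat (a point): Point 34 mm below lock_mouth on the lock's axis, where key_tip lies when the key is fully home (flange on the rim); axes as lock_mouth. Anticlockwise, as seen looking at the lock, is positive about z. The bolt under the lid lets go when the slot stands about 1.0 rad anticlockwise of the x axis; end stop at 1.55 rad. The plug stays where it is left.
- lid (a joint): Opening angle (rad) of the box's sloping lid: 0 shut, 0.12 fully ajar on its stop. Hinged along its upper edge, 215 mm up the slope from the lock. Once the bolt is clear, springs lift it by themselves, with 4 to 5 N at the lock (enough to carry the key); the lock then rises 26 mm.
- box: The chemicals box, fixed: grey body 240 mm deep (x), 280 mm wide (y), walls 100 mm high at the front (-x), 228 mm at the back; dark green lid 296 by 296 mm, sloping 28 deg. Origin: centre of its underside; +x towards the high, hinged side.
- rack: Bamboo-look plastic rack, fixed: 84 mm deep (x), 150 mm wide (y), board 10 mm thick with its top at 100 mm. Origin: centre of its underside. Two notches 26 mm wide, open towards -x: the key hangs in that at y = -35 mm, a wooden dibber in that at y = +35 mm. The key lifts straight up. The rack stands left or right of the box.
- can: Bystander: blue sprinkling can, body 112 mm across and 125 mm high, handle up to 171 mm, spout towards its +x to 145 mm from its axis. Origin: centre of its underside.
- mister: Bystander: green glass plant mister with brass head, 80 mm across, 156 mm high. Origin: centre of its underside.
- saucers: Bystander: stack of plastic saucers, 132 mm across, 34 mm high. Origin: centre of its underside.
- brush: Bystander: wooden-handled brush lying bristles down, 222 mm long (x), 46 mm wide, 38 mm high. Origin: on the bench under its middle.
- pot: Bystander: terracotta pot with a small plant, 104 mm across, about 150 mm high. Origin: centre of its underside.
- dibber: Bystander: small wooden dibber hanging in the rack's other notch, 114 mm long, 36 mm across its handle. Origin: its lower tip.
There are look-alikes about, which are no part of the job. Leave any blue or purple look-alike of the part that bears key_grip alone.

How it is judged:
On the way, in this order (a step that is already met when the one before it is completed fails the run):
1. the key is out of the rack (distance of key_grip from where it was at the start of the episode above 0.05 m), for 0.1 s.
2. the key is fully home in the lock (tip within 3.5 mm of its seat) (distance between key_tip and lock_seat below 0.0035 m), for 0.1 s.
3. the bolt has let go and the lid has come up ajar (value of joint lid above 0.08 rad), for 0.2 s.
At the end, for the whole second after the job is handed in: The lid stands ajar (more than 0.08 rad) and still, with the key let go and left in the lock, its tip within 6 mm of the fully home point; the other things are where they were (within 30 mm, the dibber still in the rack) and not knocked over (value of joint lid above 0.08 rad and velocity of joint lid below 0.1 rad/s and distance between key_tip and lock_seat below 0.006 m); the robot touches nothing.
It fails at once if a bystander was moved more than 30 mm (distance of any of can, mister, saucers, brush, pot, dibber from where it was at the start of the episode above 0.03 m).
It fails at once if a bystander was knocked over (angle between any of can, mister, saucers, brush, pot, dibber's own z axis and vertical above 0.5 rad).
It fails at once if the lock was forced: the box, its lid or lock was pressed with more than 100 N (contact force between box and anything else above 100 N).
It also fails if it takes over 58 s, if anything falls off the work surface, if the arm or the gripper's body presses on something with over 40 N, if the wrist force passes 120 N, or if a joint passes its speed limit or range.

## Working session

There is one attempt and no reset: what is moved stays moved. The work goes in short steps, Python scripts to look and compute and a tool call to move; the robot and the scene stay as the last step left them, time stands still between calls to the robot, and variables do not carry over. Pictures are saved under pics/ and viewed, and the job is handed in when it is done.

Besides the shell and the picture viewer there is one more tool, called after "Emit:" as a command line: name --pt "numbers of a row" for each row, then --argument value for the rest. step_arm: Moves the arm, as the interface text tells. Its arguments: {"type":"object","properties":{"plan":{"type":"array"}},"required":["plan"]}

```bash
mkdir -p pics; ls; python3 - <<'E'
from rig import r,eyes,order
import cv2
o=r.get_obs();print(o, r.tcp_to_grasp)
for n in ["scene","side","wrist"]:
    c=eyes.capture(n);cv2.imwrite(f"pics/{n}0.png",c["pixels"][:,:,::-1])
    print(n,c["fx"],c["fy"],c["cx"],c["cy"],c["k1"],c["world_from_camera"].tolist())
E
```

```text
pics
{'t': 0.0, 'q': array([-0.06292726,  0.38427437,  0.01637275,  1.37116384, -0.00628579,
        1.38822668, -0.04653469]), 'qvel': array([ 9.08496534e-04,  4.75635717e-04, -5.03839306e-04, -1.11441584e-03,
        7.55713094e-05, -2.85371427e-04,  4.86641557e-04]), 'joint_efforts': array([-4.50568632e-04, -6.27588844e+01,  8.43669288e-01, -3.71825659e+01,
        1.65239023e-02,  1.39937960e-02, -1.08329079e-04]), 'position': array([6.24482952e-01, 4.77649971e-05, 2.30251926e-01]), 'ee_rot': array([ 0.49952249,  0.49946607,  0.50050699, -0.50050343]), 'ft_force': array([-0.07680454, -0.26445986, -0.39483735]), 'wrist_torque': array([ 0.05207075, -0.00784034, -0.03153153]), 'gripper_width': 0.08530949433521216} 0.0187
scene 491.8576871499614 491.8576871499614 316.4154003330868 202.48918221840037 -0.004311278836824484 [[0.3998968965989829, 0.7293328191987534, -0.5551181053884846, 1.4346230462880025], [0.9163864742525922, -0.32993814771736246, 0.22666417557200944, -0.3536699658624516], [-0.017841017274953297, -0.599345023772146, -0.800291972084039, 1.445595895462789], [0.0, 0.0, 0.0, 1.0]]
side 473.54034106062545 473.54034106062545 323.29425945657505 196.6276614037325 0.01694174498332982 [[0.9236123897801092, -0.21921872500744102, 0.31445715773502075, 0.11409821543279725], [-0.38310390886343937, -0.5559195079061288, 0.7376888881791303, -0.9938760665172516], [0.013097650866827057, -0.8018083632237316, -0.597437695668972, 0.9797686176116237], [0.0, 0.0, 0.0, 1.0]]
wrist 282.8018558719289 282.8018558719289 316.1399633009523 196.4292486267702 0.016971076308904338 [[0.999996595553994, 0.00044597988485561965, -0.0025709885963138947, 0.6255550678795909], [-0.0003960301033436223, -0.9479322396461668, -0.3184718389427195, 0.08271498215181121], [-0.0025791550122700197, 0.3184717729114192, -0.9479288358405806, 0.3738558947967908], [0.0, 0.0, 0.0, 1.0]]
```

View pics/scene0.png

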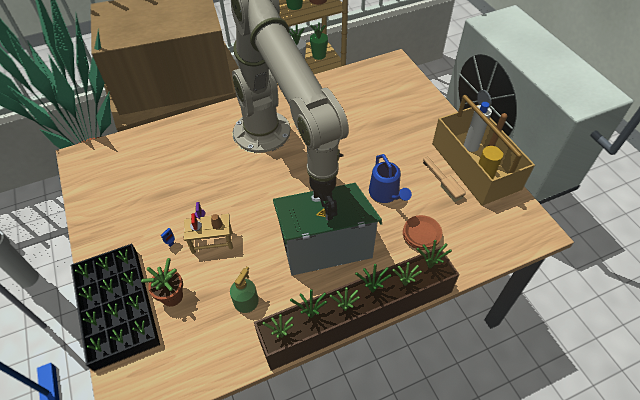

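View pics/side0.png

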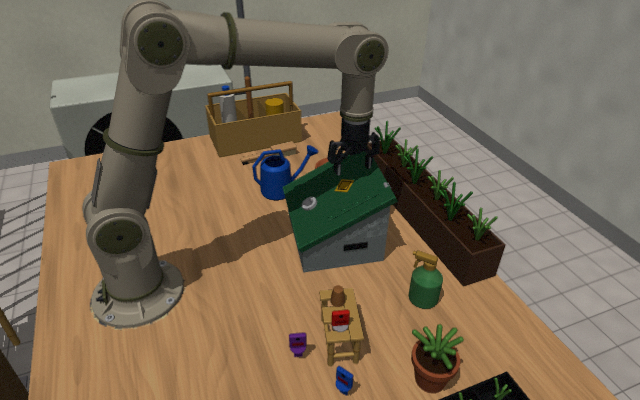

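View pics/wrist0.png

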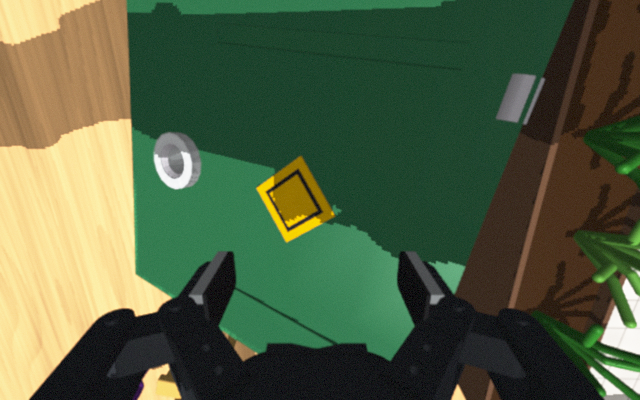

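```bash
python3 - <<'E'
import cv2
a=cv2.imread("pics/side0.png");b=cv2.imread("pics/scene0.png");w=cv2.imread("pics/wrist0.png")
cv2.imwrite("pics/c1.png",cv2.resize(a[270:400,270:400],None,fx=6,fy=6,interpolation=cv2.INTER_CUBIC)[:600,:800])
cv2.imwrite("pics/c2.png",cv2.resize(b[190:265,150:250],None,fx=8,fy=8,interpolation=cv2.INTER_CUBIC))
cv2.imwrite("pics/c3.png",cv2.resize(a[150:275,270:400],None,fx=5,fy=5,interpolation=cv2.INTER_CUBIC)[:600])
cv2.imwrite("pics/c4.png",cv2.resize(b[170:280,260:390],None,fx=6,fy=6,interpolation=cv2.INTER_CUBIC)[:600])
cv2.imwrite("pics/c5.png",cv2.resize(w[110:210,120:240],None,fx=6,fy=6,interpolation=cv2.INTER_CUBIC)[:600])
E
```

```text
(no output)
```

View pics/c1.png

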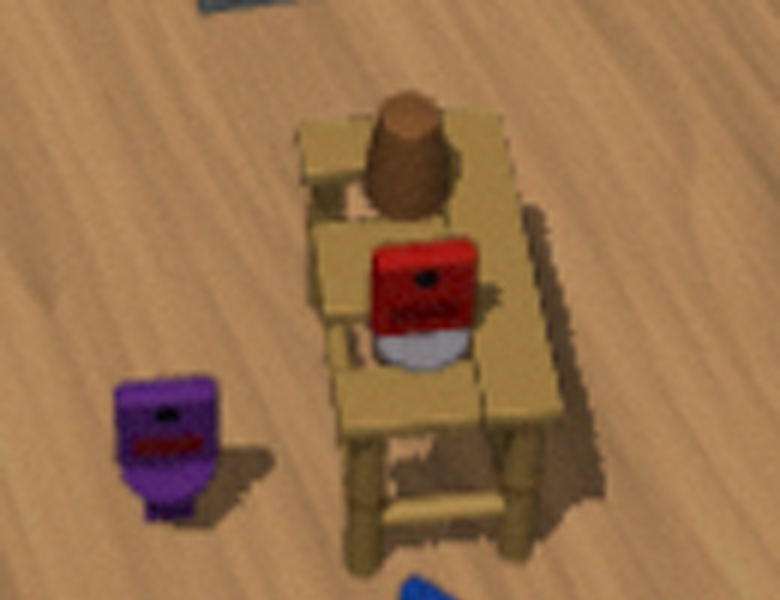

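View pics/c2.png

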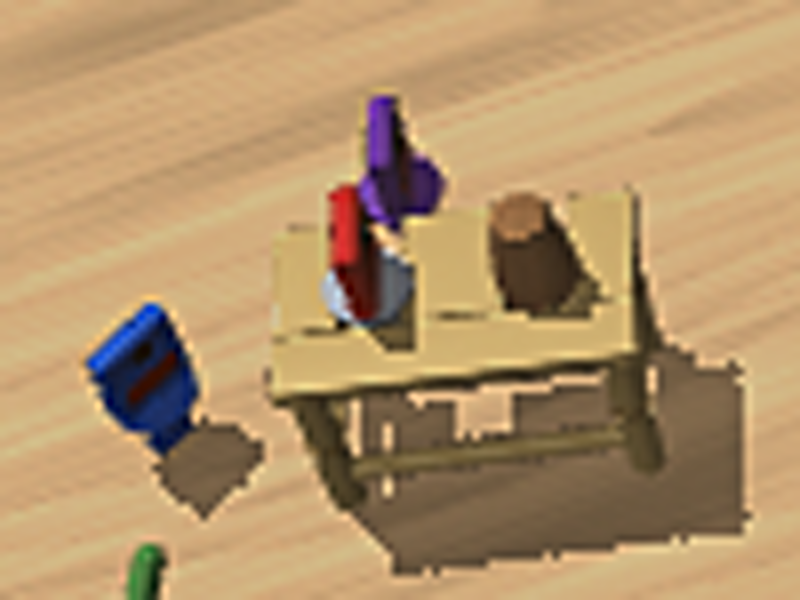

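View pics/c3.png

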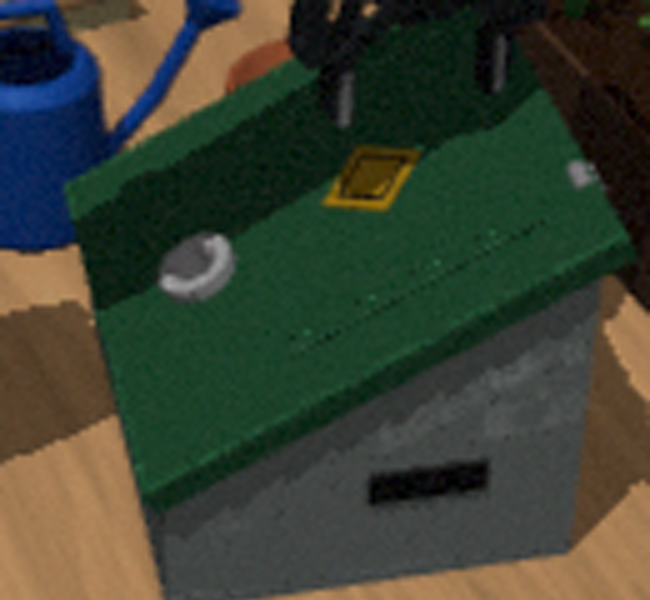

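View pics/c4.png

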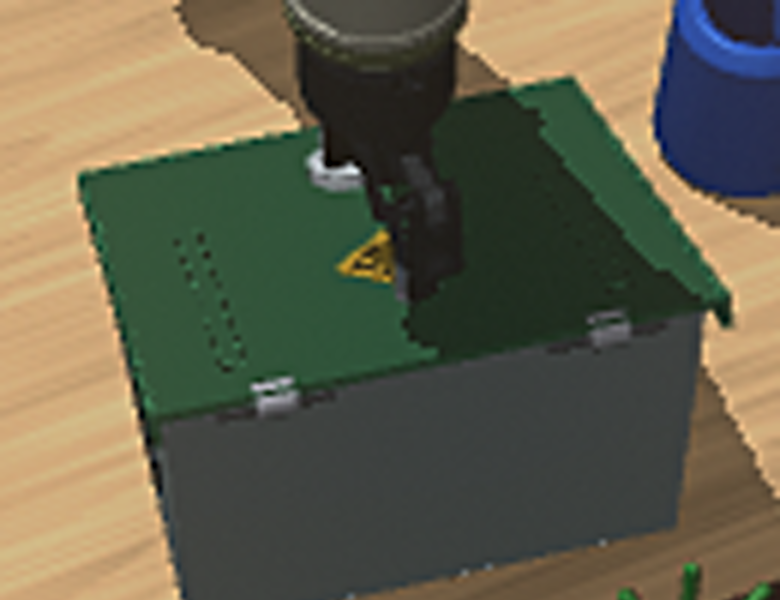

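View pics/c5.png

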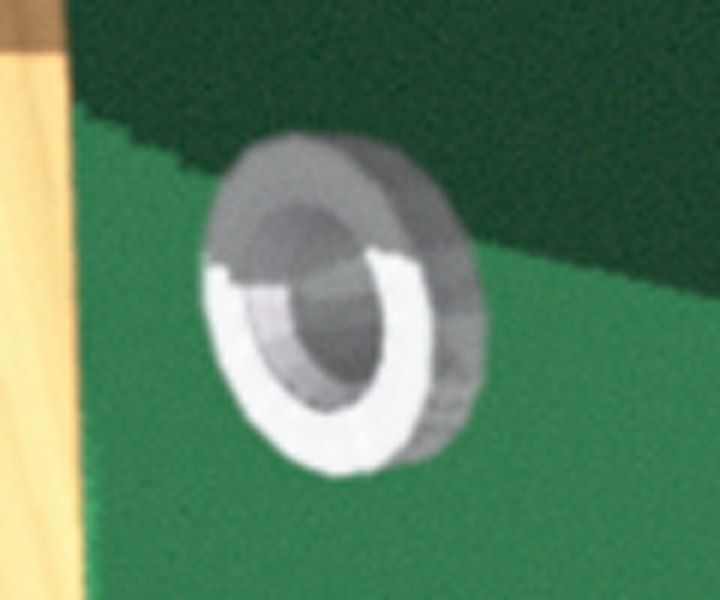

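```bash
cat > h.py <<'E'
import numpy as np, pickle, os
from scipy.spatial.transform import Rotation as R
from scipy.optimize import least_squares
CAM={}
def setcam(n,c): CAM[n]={k:c[k] for k in c if k!="pixels"}
def proj(n,P):
    c=CAM[n];M=np.linalg.inv(np.array(c["world_from_camera"]));p=np.atleast_2d(P)@M[:3,:3].T+M[:3,3]
    s=p[:,:2]/p[:,2:];s=s*(1+c["k1"]*(s**2).sum(1,keepdims=True))
    return s*[c["fx"],c["fy"]]+[c["cx"],c["cy"]]
def ray(n,uv):
    c=CAM[n];d=(np.array(uv,float)-[c["cx"],c["cy"]])/[c["fx"],c["fy"]];s=d.copy()
    for _ in range(10): s=d/(1+c["k1"]*(s**2).sum())
    M=np.array(c["world_from_camera"]);v=M[:3,:3]@np.r_[s,1];return M[:3,3],v/np.linalg.norm(v)
def atz(n,uv,z):
    o,v=ray(n,uv);return o+v*(z-o[2])/v[2]
def tri(L):
    A=np.zeros((3,3));b=np.zeros(3)
    for n,uv in L:
        o,v=ray(n,uv);Q=np.eye(3)-np.outer(v,v);A+=Q;b+=Q@o
    return np.linalg.solve(A,b)
def wrap(q): return R.from_quat([q[1],q[2],q[3],q[0]]).as_matrix()
E
python3 - <<'E'
import sys; sys.path.insert(0,'.')
from h import *
from rig import eyes
import pickle
for n in ["scene","side","wrist"]: setcam(n,eyes.capture(n))
pickle.dump(CAM,open("cam0.pkl","wb"))
S=lambda x,y:(x/6+270-.4,y/6+270-.4)
C=lambda x,y:(x/8+150-.4,y/8+190-.4)
print("side corners z=.1")
for p in [(300,130),(500,113),(560,412),(340,432)]: print(atz("side",S(*p),.1))
print("scene")
for p in [(275,230),(632,190),(640,350),(270,395)]: print(atz("scene",C(*p),.1))
loc={"side":[((-.042,.075),S(300,130)),((.042,.075),S(500,113)),((.042,-.075),S(560,412)),((-.042,-.075),S(340,432))],
"scene":[((.042,.075),C(640,348)),((.042,-.075),C(270,395)),((-.042,.075),C(632,192)),((-.042,-.075),C(275,230))]}
def rk(p):
    c,s=np.cos(p[2]),np.sin(p[2])
    return lambda a: np.array([p[0]+c*a[0]-s*a[1],p[1]+s*a[0]+c*a[1],.1])
for use in (["side"],["scene"],["side","scene"]):
    f=lambda p:np.concatenate([ (proj(n,rk(p)(a))[0]-uv) for n in use for a,uv in loc[n]])
    s=least_squares(f,[.5,-.3,0]);print(use,s.x,np.abs(s.fun).max(), rk(s.x)((0,-.035)))
# lock
m=tri([("wrist",(173.,160.8)),("side",(309.,202.3))]);print("lock",m,proj("wrist",m),proj("side",m))
E
```

```text
side corners z=.1
[ 0.42002913 -0.26276625  0.1       ]
[ 0.49990313 -0.28484219  0.1       ]
[ 0.45744808 -0.42580851  0.1       ]
[ 0.37855871 -0.40345842  0.1       ]
scene
[ 0.37887298 -0.40454705  0.1       ]
[ 0.42100681 -0.26110407  0.1       ]
[ 0.49976999 -0.28243994  0.1       ]
[ 0.45863914 -0.42707268  0.1       ]
['side'] [ 0.43908183 -0.34386683 -0.28758441] 0.7895282560374426 [ 0.42915455 -0.37742944  0.1       ]
['scene'] [ 0.43950551 -0.34375396 -0.27649538] 0.6601969060081956 [ 0.429951   -0.37742459  0.1       ]
['side', 'scene'] [ 0.43918302 -0.34380333 -0.28438379] 0.7709889000478256 [ 0.4293632  -0.37739754  0.1       ]
lock [0.50628449 0.03469653 0.13923055] [[174.37184557 161.44108196]] [[308.64192853 202.16012851]]
```

```bash
python3 - <<'E'
import cv2
a=cv2.imread("pics/side0.png");b=cv2.imread("pics/scene0.png")
cv2.imwrite("pics/d1.png",cv2.resize(a[305:337,325:357],None,fx=16,fy=16,interpolation=cv2.INTER_CUBIC))
cv2.imwrite("pics/d2.png",cv2.resize(b[208:236,184:212],None,fx=18,fy=18,interpolation=cv2.INTER_CUBIC))
E
```

```text
(no output)
```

View pics/d1.png

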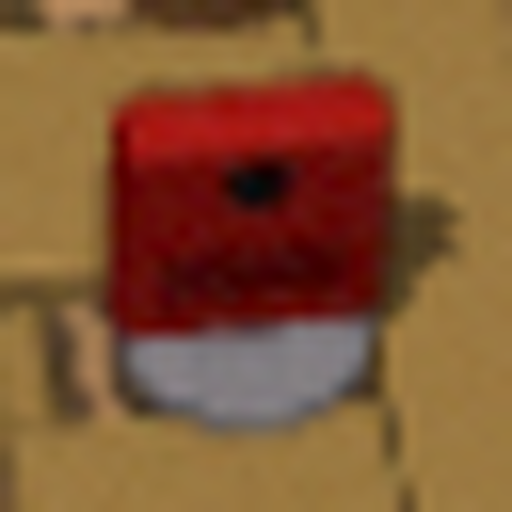

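View pics/d2.png

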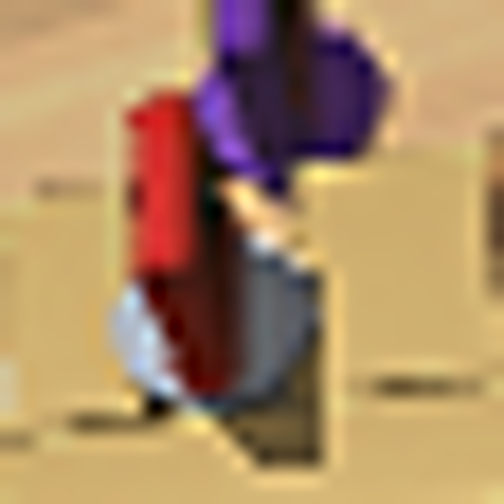

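```bash
cat > k.py <<'E'
from h import *
CAM.update(pickle.load(open("cam0.pkl","rb")))
S=lambda x,y:np.array((x/16+325-.5,y/16+305-.5))
C=lambda x,y:np.array((x/18+184-.5,y/18+208-.5))
L=[("side",(-.02,.006,.022),S(122,98)),("side",(.02,.006,.022),S(388,78)),("side",(.02,-.006,.022),S(388,145)),("side",(-.02,-.006,.022),S(122,165)),("side",(-.02,-.006,-.022),S(115,332)),("side",(.02,-.006,-.022),S(380,318)),
("scene",(-.02,-.006,.022),C(135,98)),("scene",(-.02,.006,.022),C(192,94)),("scene",(.02,.006,.022),C(195,270)),("scene",(.02,-.006,.022),C(137,272)) ]
def kp(p,a): return np.array([p[0],p[1],p[3]])+R.from_euler("z",p[2]).apply(a)
f=lambda p:np.concatenate([proj(n,kp(p,a))[0]-uv for n,a,uv in L])
s=least_squares(f,[.43,-.377,-.28,.126]);print(s.x,s.fun.reshape(-1,2).round(1).tolist())
E
python3 k.py
```

```text
[ 0.42420029 -0.37478492 -0.28788632  0.12597014] [[-0.8, -0.6], [0.4, -0.6], [1.2, -0.6], [-0.2, -0.5], [-0.2, 1.9], [0.8, 1.4], [0.3, -0.5], [0.8, -0.7], [0.4, -0.5], [-0.2, -0.1]]
```

```bash
cat > b.py <<'E'
from h import *
import cv2
CAM.update(pickle.load(open("cam0.pkl","rb")))
S=lambda x,y:np.array((x/5+270-.4,y/5+150-.4))
C=lambda x,y:np.array((x/6+260-.4,y/6+170-.4))
# lid-plane coords (up slope, level y) of top-surface corners
h=.148
L=[("side",(-h,h),S(68,187)),("side",(-h,-h),S(148,490)),("side",(h,-h),S(632,238)),
("scene",(-h,-h),C(80,173)),("scene",(-h,h),C(573,78)),("scene",(h,h),C(730,297)),("scene",(h,-h),C(152,415)),
("wrist",(-h,-h),np.array((136,273.))),("wrist",(-h,h),np.array((127.,12.)))]
t=np.radians(28)
def fr(yaw):
    Z=R.from_euler("z",yaw).as_matrix()
    return Z@np.array([[np.cos(t),0,-np.sin(t)],[0,1,0],[np.sin(t),0,np.cos(t)]])
if __name__=="__main__":
    f=lambda p:np.concatenate([proj(n,p[:3]+fr(p[3])@np.r_[a,0])[0]-uv for n,a,uv in L])
    s=least_squares(f,[.6,.02,.17,0],loss="soft_l1");print(s.x,[ (l[0],*x) for l,x in zip(L,f(s.x).reshape(-1,2).round(1).tolist())])
    F=fr(s.x[3])
    # lock: bezel outer rim circle & base circle in wrist
    W=lambda x,y:(x/6+120-.4,y/6+110-.4)
    def ringcenter(n,m,rad):
        a=np.linspace(0,2*np.pi,60,endpoint=False)
        return proj(n,m+ (F@np.array([rad*np.cos(a),rad*np.sin(a),0*a])).T)
    from scipy.optimize import least_squares as ls
    # extents: wrist rim x203..433,y132..478 (crop)
    ew=np.array([203,433,132,478])/6+[120,120,110,110]-.4
    def g(m):
        r=ringcenter("wrist",m,.023);return np.array([r[:,0].min(),r[:,0].max(),r[:,1].min(),r[:,1].max()])-ew
    q=ls(g,[.5,.035,.14]);print("wrist-only",q.x,q.fun)
    print("in lid frame",F.T@(q.x-s.x[:3]))
    m=np.array([.506,.035,.139]);m=q.x
    for n in ["side"]:
        for mm,rad in((m,.023),(m-.009*F[:,2],.023)):
            r=ringcenter(n,mm,rad); print(n,[(v) for v in ((r[:,0].min()-269.6)*5,(r[:,0].max()-269.6)*5,(r[:,1].min()-149.6)*5,(r[:,1].max()-149.6)*5)])
E
python3 b.py
python3 - <<'E'
import cv2
a=cv2.imread("pics/side0.png")
cv2.imwrite("pics/d3.png",cv2.resize(a[190:216,296:322],None,fx=20,fy=20,interpolation=cv2.INTER_CUBIC))
E
```

```text
[ 0.57740102  0.01802385  0.16755727 -0.17859971] [('side', -0.8, 0.7), ('side', -0.9, 2.6), ('side', -0.4, 0.5), ('scene', -0.7, 0.4), ('scene', -0.2, -0.1), ('scene', -0.1, -0.2), ('scene', -1.0, 0.4), ('wrist', 0.7, 2.6), ('wrist', 0.3, -50.5)]
wrist-only [0.50919144 0.03696417 0.14880496] [-0.11619377  0.10742338  0.07332073 -0.07643814]
in lid frame [-0.07104211  0.00652149  0.01653545]
side [np.float64(163.61127165651993), np.float64(233.46041184596885), np.float64(216.77327356616559), np.float64(276.64831533557503)]
side [np.float64(170.86466825291922), np.float64(240.50331003086256), np.float64(226.79904274248457), np.float64(286.6121710712441)]
```

View pics/d3.png

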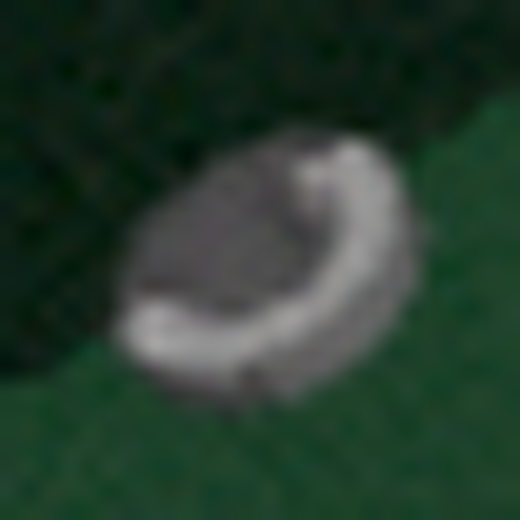

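```bash
cat > b2.py <<'E'
from b import *
L.pop()
f=lambda p:np.concatenate([proj(n,p[:3]+fr(p[3])@np.r_[a,0])[0]-uv for n,a,uv in L])
s=least_squares(f,[.6,.02,.17,0],loss="soft_l1");print("lid",s.x,[ (l[0],*x) for l,x in zip(L,f(s.x).reshape(-1,2).round(1).tolist())])
F=fr(s.x[3])
def ext(n,m,rad=.023):
    a=np.linspace(0,2*np.pi,80,endpoint=False)
    r=proj(n,m+(F@np.array([rad*np.cos(a),rad*np.sin(a),0*a])).T)
    return np.array([r[:,0].min(),r[:,0].max(),r[:,1].min(),r[:,1].max()])
ew=np.array([203,433,132,478])/6+[120,120,110,110]-.4
es=np.array([120,405,130,372])/20+[296,296,190,190]-.5
q=least_squares(lambda m:np.r_[ext("wrist",m)-ew,ext("side",m)-es],[.5,.03,.14])
print(q.x,q.fun.round(1),"lid frame",F.T@(q.x-s.x[:3]))
E
python3 b2.py
```

```text
lid [ 0.5793018   0.0203629   0.1687639  -0.18638301] [('side', -0.2, -0.4), ('side', -1.0, 1.4), ('side', -0.5, -0.2), ('scene', 0.4, 0.0), ('scene', 1.0, 0.0), ('scene', 0.8, 0.2), ('scene', -0.4, 0.2), ('wrist', 0.2, 0.5)]
[0.50551277 0.03548506 0.14153361] [ 0.5 -0.4  1.  -0.9 -0.1 -0.5 -0.5 -0.6] lid frame [-0.07928154  0.00118673  0.01131453]
```

Emit:
step_arm --pt "0 -0.04 0 0 0 0 0" --pt "0 -0.04 0 0 0 0 0" --pt "0 0 -0.022 0.042 0 0 0" --pt "0 0 -0.022 0.042 0 0 0" --pt "0 0 -0.022 0.042 0 0 0" --pt "0 0 -0.022 0.042 0 0 0" --pt "0 0 -0.022 0.042 0 0 0" --pt "0 0 -0.022 0.042 0 0 0" --pt "0 0 -0.022 0.042 0 0 0" --pt "0 0 -0.022 0.042 0 0 0" --pt "0 0 -0.022 0.042 0 0 0"

```text
t: 1.4
position: [0.4252, -0.3831, 0.3126]
ee_rot: [0.504, 0.496, 0.505, -0.495]
ft_force: [0.6, -1.4, 0.4]
gripper_width: 0.0422
```

Emit:
step_arm --pt "0 0 0 0 0.143 0 0" --pt "0 0 0 0 0.143 0 0" --pt "0 0 0 0 0.143 0 0" --pt "0 0 0 0 0.143 0 0" --pt "0 0 0 0 0.143 0 0" --pt "0 0 0 0 0.143 0 0" --pt "0 0 0 0 0.143 0 0" --pt "0 0 0 0 0.143 0 0" --pt "0 0 0 0 0.143 0 0" --pt "0 0 0 0 0.143 0 0" --pt "0 0 0 0 0.143 0 0" --pt "0 0 0 0 0.143 0 0" --pt "0 0 0 0 0.143 0 0"

```text
t: 2.7
position: [0.4161, -0.3931, 0.3123]
ee_rot: [0.124, -0.695, 0.125, 0.697]
ft_force: [-0.2, 0.2, -0.1]
gripper_width: 0.0423
```

```bash
cat >> h.py <<'E'
def delta(o,P=None,Rm=None):
    Rc=wrap(o["ee_rot"]);out=[]
    if P is not None: print("shift tool",(Rc.T@(np.array(P)-o["position"])).round(4))
    if Rm is not None: print("rotvec tool",R.from_matrix(Rc.T@Rm).as_rotvec().round(4))
def frame(xd,yd):
    x=np.array(xd,float);x/=np.linalg.norm(x);y=np.array(yd,float);y-=x*(x@y);y/=np.linalg.norm(y)
    return np.c_[x,y,np.cross(x,y)]
E
cat > look.py <<'E'
import sys
from h import *
from rig import r,eyes
import cv2
n,name=sys.argv[1:3]
c=eyes.capture(n);setcam(n,c);pickle.dump(CAM,open(f"pics/{name}.pkl","wb"))
cv2.imwrite(f"pics/{name}.png",c["pixels"][:,:,::-1]);o=r.get_obs();print(o["t"],o["q"].round(3),o["position"].round(4),o["ft_force"].round(1),o["gripper_width"])
E
python3 look.py wrist w1; python3 - <<'E'
from h import *
from rig import r
o=r.get_obs();a=-.288
y=[np.sin(a),-np.cos(a),0]  # -(key y) = -(-sin a, cos a)
F=frame([0,0,-1],y)
delta(o,[.4242,-.3748,.2],F)
CAM.update(pickle.load(open("pics/w1.pkl","rb")))
Z=R.from_euler("z",a).as_matrix()
for c in [(-.02,-.006),(.02,-.006),(.02,.006),(-.02,.006)]: print(proj("wrist",np.array([.4242,-.3748,.148])+Z@np.r_[c,0]))
E
```

```text
2.75 [ 0.299  0.261  0.512  1.39  -0.125  1.525 -1.131] [ 0.4161 -0.393   0.3123] [-0.2 -0.6  0.2] 0.042479751214234626
shift tool [ 0.1123 -0.0201 -0.0014]
rotvec tool [-0.075   0.003  -0.0011]
[[305.69458633 193.51907348]]
[[302.85481605 159.00815624]]
[[291.97404798 159.72185721]]
[[295.24701989 194.18144306]]
```

View pics/w1.png

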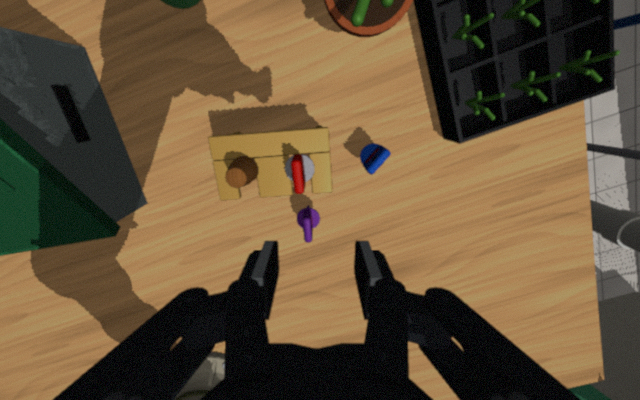

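Emit:
step_arm --pt "0 0.035 -0.007 0 -0.075 0 0" --pt "0 0.035 -0.007 0 0 0 0" --pt "0 0.035 -0.005 0 0 0 0" --pt "0 0 0 0 0 0 0"

```text
t: 3.15
position: [0.4223, -0.3751, 0.2057]
ee_rot: [-0.096, 0.701, -0.098, -0.7]
ft_force: [0.6, 0.1, -0.3]
gripper_width: 0.0426
```

```bash
python3 look.py wrist w2; cat > dk.py <<'E'
from h import *
from rig import r
o=r.get_obs();a=-.288
F=frame([0,0,-1],[np.sin(a),-np.cos(a),0])
delta(o,[.4242,-.3748,.110],F)
E
python3 dk.py; python3 - <<'E'
from h import *
CAM.update(pickle.load(open("pics/w2.pkl","rb")))
Z=R.from_euler("z",-.288).as_matrix()
for c in [(-.02,-.006),(.02,-.006),(.02,.006),(-.02,.006)]: print(proj("wrist",np.array([.4242,-.3748,.148])+Z@np.r_[c,0]))
E
```

```text
3.2 [ 0.282  0.279  0.478  1.595 -0.13   1.294 -1.067] [ 0.4231 -0.3766  0.2087] [ 0.  -0.5  1. ] 0.04243169968905838
shift tool [ 0.0987 -0.0024 -0.0001]
rotvec tool [ 0.0126 -0.0042 -0.0042]
[[323.42399687 236.25817819]]
[[324.56571007 187.61675236]]
[[308.4071862  187.42780976]]
[[308.18493524 236.09769551]]
```

View pics/w2.png

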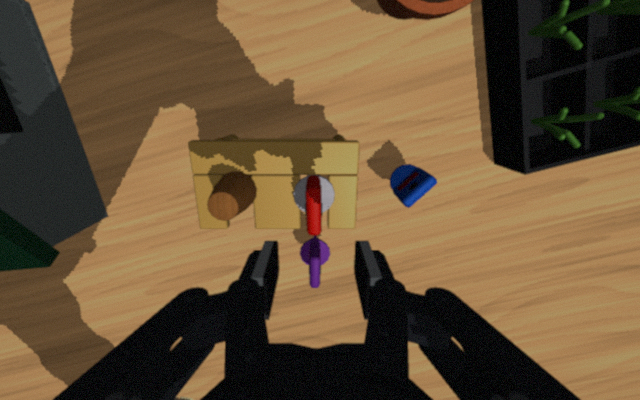

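Emit:
step_arm --pt "0 0.03 -0.002 0 0.012 -0.004 -0.004" --pt "0 0.03 0 0 0 0 0" --pt "0 0.025 0 0 0 0 0" --pt "0 0 0 0 0 0 0"

```text
t: 3.6
position: [0.4281, -0.3803, 0.1319]
ee_rot: [-0.097, 0.705, -0.102, -0.696]
ft_force: [-0.2, 0.4, -1.0]
gripper_width: 0.0424
```

```bash
python3 dk.py;python3 look.py wrist w3;python3 look.py side s3
```

```text
shift tool [ 0.0218 -0.0043  0.0056]
rotvec tool [ 0.0054 -0.0137 -0.0051]
3.65 [ 0.299  0.347  0.465  1.686 -0.171  1.131 -1.043] [ 0.429  -0.3814  0.1342] [ 0.6 -0.3  0.9] 0.04293197862457989
3.7 [ 0.299  0.346  0.465  1.685 -0.171  1.131 -1.044] [ 0.4295 -0.3819  0.1352] [-0.3 -0.3 -0.7] 0.04231325581502171
```

View pics/w3.png

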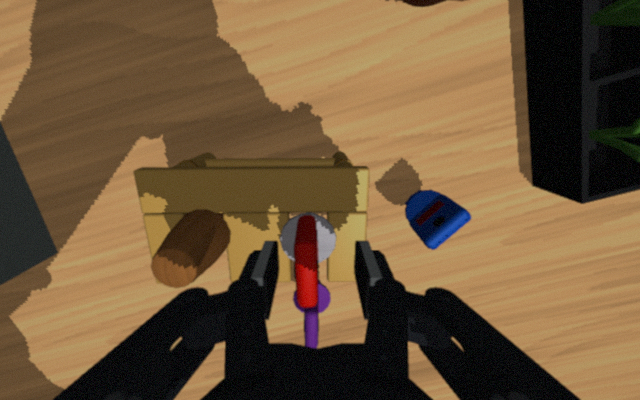

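View pics/s3.png

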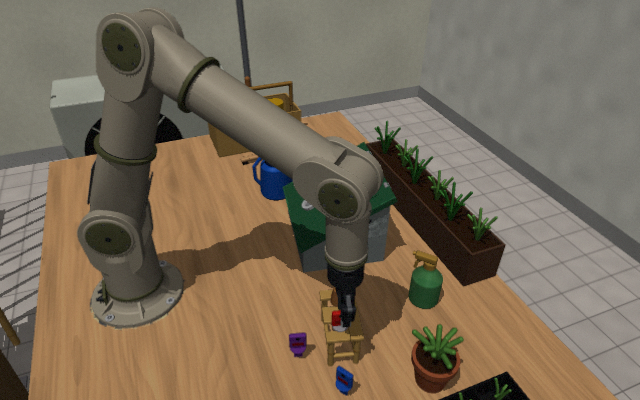

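Emit:
step_arm --pt "0 0 -0.004 0.006 0.005 -0.013 -0.005" --pt "0 0 0 0 0 0 0" --pt "0 0 0 0 0 0 0"

```text
t: 4.0
position: [0.4266, -0.3783, 0.1411]
ee_rot: [-0.1, 0.704, -0.104, -0.696]
ft_force: [-0.1, 0.6, -0.1]
gripper_width: 0.0431
```

```bash
python3 dk.py
```

```text
shift tool [ 0.031  -0.0028  0.0037]
rotvec tool [-0.0005 -0.0124 -0.004 ]
```

Emit:
step_arm --pt "0 0.01 -0.003 0.004 0 -0.012 -0.004"

```text
t: 4.1
position: [0.4247, -0.3754, 0.133]
ee_rot: [-0.101, 0.701, -0.102, -0.698]
ft_force: [-0.1, 0.5, 0.2]
gripper_width: 0.0429
```

Emit:
step_arm --pt "0 0 0 0 0 0 0"

```text
t: 4.2
position: [0.4241, -0.3743, 0.1316]
ee_rot: [-0.101, 0.7, -0.102, -0.699]
ft_force: [-0.9, -0.8, -0.3]
gripper_width: 0.0427
```

Emit:
step_arm --pt "0 0 0 0 0 0 0"

```text
t: 4.3
position: [0.4241, -0.3743, 0.1315]
ee_rot: [-0.101, 0.7, -0.102, -0.699]
ft_force: [-0.4, -0.6, -0.2]
gripper_width: 0.043
```

Emit:
step_arm --pt "0 0.01 0 0 0 0 0"

```text
t: 4.4
position: [0.4247, -0.3748, 0.1222]
ee_rot: [-0.101, 0.701, -0.102, -0.699]
ft_force: [0.2, -0.2, 0.9]
gripper_width: 0.0427
```

```bash
python3 dk.py
```

```text
shift tool [0.0122 0.0001 0.0005]
rotvec tool [-0.     -0.0034 -0.0007]
```

Emit:
step_arm --pt "0 0.01 0 0 0 -0.003 0" --pt "0 0.003 0 0 0 0 0" --pt "0 0 0 0 0 0 0"

```text
t: 4.7
position: [0.4236, -0.3738, 0.1054]
ee_rot: [0.102, -0.699, 0.101, 0.701]
ft_force: [0.1, 0.2, 0.2]
gripper_width: 0.0428
```

```bash
python3 dk.py;python3 look.py wrist w4
```

```text
shift tool [-0.0046  0.0008 -0.0008]
rotvec tool [0.0001 0.0036 0.0004]
4.75 [ 0.3    0.374  0.458  1.72  -0.181  1.094 -1.044] [ 0.4236 -0.3738  0.1056] [-0.7  0.1 -0.1] 0.04292454115375267
```

View pics/w4.png

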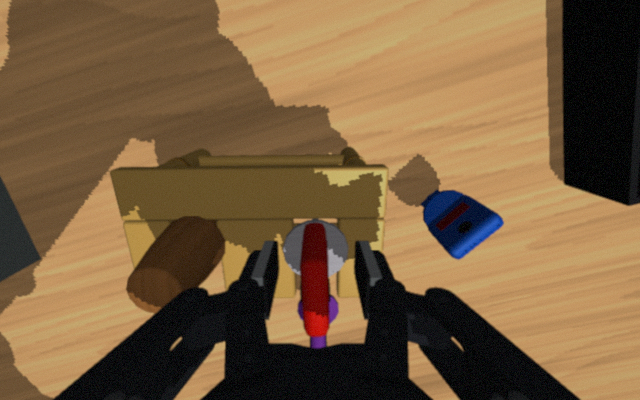

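Emit:
step_arm --pt "0 -0.005 0 0 0 0 0" --pt "0.2 0 0 0 0 0 0" --pt "1 0 0 0 0 0 0" --pt "1 0 0 0 0 0 0" --pt "1 0 0 0 0 0 0" --pt "1 0 0 0 0 0 0" --pt "1 0 0 0 0 0 0"

```text
t: 5.45
position: [0.424, -0.3743, 0.1121]
ee_rot: [0.102, -0.699, 0.101, 0.7]
ft_force: [0.3, 1.1, -1.2]
gripper_width: 0.0112
```

```bash
python3 dk.py;python3 look.py wrist w5
```

```text
shift tool [ 0.0021  0.0004 -0.0003]
rotvec tool [-0.0001  0.0019 -0.0001]
5.5 [ 0.298  0.367  0.46   1.713 -0.178  1.105 -1.046] [ 0.424  -0.3743  0.112 ] [ 0.9 -0.1 -0.9] 0.011297816501738962
```

View pics/w5.png

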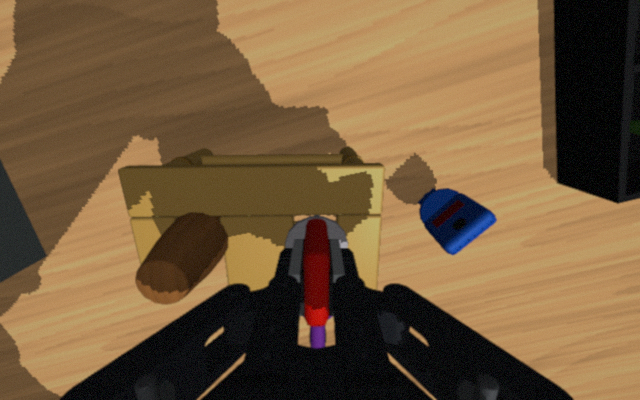

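Emit:
step_arm --pt "1 -0.01 0 0 0 0 0" --pt "1 -0.015 0 0 0 0 0" --pt "1 -0.02 0 0 0 0 0" --pt "1 -0.02 0 0 0 0 0" --pt "1 -0.03 0 0 0 0 0" --pt "1 -0.03 0 0 0 0 0" --pt "1 -0.03 0 0 0 0 0" --pt "1 -0.03 0 0 0 0 0" --pt "1 0 0 0 0 0 0"

```text
t: 6.4
position: [0.4229, -0.3741, 0.309]
ee_rot: [0.102, -0.699, 0.102, 0.701]
ft_force: [1.2, 0.0, -0.7]
gripper_width: 0.0113
```

```bash
cat > dl.py <<'E'
import sys
from h import *
from b import fr
from rig import r
# mouth M, yaw; args: height of key tip above mouth, angle theta of key x from lock x
import json
cfg=json.load(open("lock.json"));M=np.array(cfg["M"]);F=fr(cfg["yaw"])
TIP=cfg["tip"]
def target(hh,th,dx=0,dy=0):
    x=-F[:,2];y=-(F@np.array([-np.sin(th),np.cos(th),0]))
    T=frame(x,y);return M+F@np.array([dx,dy,hh+TIP]),T
if __name__=="__main__":
    hh,th=map(float,sys.argv[1:3]);P,T=target(hh,th);o=r.get_obs();delta(o,P,T)
    Rc=wrap(o["ee_rot"]);tip=o["position"]+Rc@[TIP,0,0];l=F.T@(tip-M)
    k=F.T@(-Rc[:,1]); print("tip in lock frame mm",(l*1e3).round(1),"theta",round(float(np.arctan2(-k[0],k[1])),3),"axis tilt",(F.T@Rc[:,0]).round(3))
    print("F lock",(F.T@o["ft_force"]).round(1),"T",(F.T@o["wrist_torque"]).round(2),"q",o["q"].round(2),"w",round(o["gripper_width"],4),"t",o["t"])
    print("P",P.round(3))
E
echo '{"M":[0.5055,0.0355,0.1415],"yaw":-0.186,"tip":0.046}' > lock.json
python3 dl.py 0.06 0; python3 look.py side s6;python3 look.py wrist w6
```

```text
shift tool [ 0.0739 -0.411   0.0871]
rotvec tool [-0.1014  0.4908 -0.0258]
tip in lock frame mm [  52.1 -417.8  109.9] theta -0.091 axis tilt [-0.472 -0.    -0.882]
F lock [ 0.7  0.2 -1.2] T [-0.03 -0.07 -0.02] q [ 0.27  0.24  0.49  1.42 -0.11  1.51 -1.1 ] w 0.0113 t 6.4
P [0.457 0.045 0.235]
6.45 [ 0.273  0.242  0.493  1.421 -0.112  1.512 -1.099] [ 0.4224 -0.3737  0.307 ] [ 0.2  0.3 -0.1] 0.011180362367244179
6.5 [ 0.273  0.243  0.493  1.424 -0.112  1.51  -1.099] [ 0.422  -0.3732  0.305 ] [ 0.3  0.1 -1.5] 0.011093867788126268
```

View pics/s6.png

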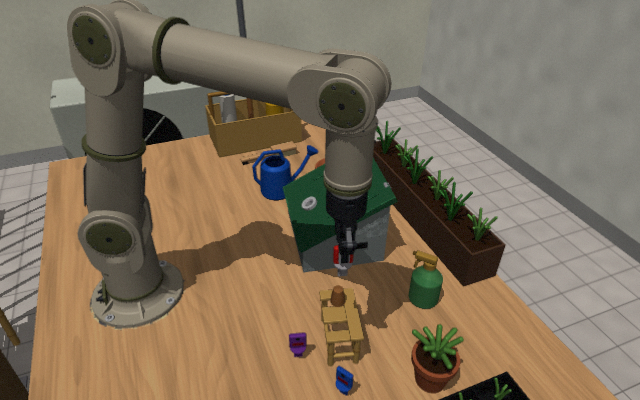

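View pics/w6.png

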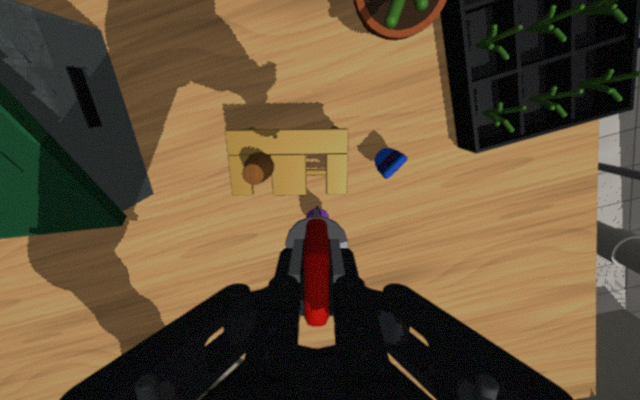

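Emit:
step_arm --pt "1 0 -0.035 0.007 0 0 0" --pt "1 0 -0.035 0.007 0 0 0" --pt "1 0 -0.035 0.007 0 0 0" --pt "1 0 -0.035 0.007 0 0 0" --pt "1 0 -0.035 0.007 0 0 0" --pt "1 0 -0.035 0.007 0 0 0" --pt "1 0 -0.035 0.007 0 0.04 0" --pt "1 0 -0.035 0.007 0 0.04 0" --pt "1 0 -0.035 0.007 0 0.04 0" --pt "1 0 -0.035 0.007 0 0.04 0" --pt "1 0 0 0 0 0.04 0" --pt "1 0 0 0 0 0.04 0"

```text
t: 7.7
position: [0.4476, -0.0018, 0.2875]
ee_rot: [-0.088, 0.77, -0.114, -0.621]
ft_force: [-0.4, -0.4, -0.1]
gripper_width: 0.0112
```

```bash
python3 dl.py 0.06 0
```

```text
shift tool [ 0.05   -0.0474  0.0156]
rotvec tool [-0.0955  0.275  -0.0414]
tip in lock frame mm [ 11.9 -48.6 108.2] theta -0.089 axis tilt [-0.273 -0.028 -0.962]
F lock [-0.3 -0.5  0.1] T [-0.03  0.25  0.01] q [-0.21 -0.19  0.06  1.89  0.11  1.25 -2.04] w 0.0112 t 7.7
P [0.457 0.045 0.235]
```

Emit:
step_arm --pt "1 0.02 -0.02 0.008 -0.03 0 -0.02" --pt "1 0.02 -0.02 0.008 -0.03 0 -0.02" --pt "1 0 0 0 0 0 0"

```text
t: 8.0
position: [0.4485, 0.0407, 0.2407]
ee_rot: [-0.076, 0.774, -0.078, -0.624]
ft_force: [-0.8, -1.4, -0.6]
gripper_width: 0.0114
```

```bash
python3 dl.py 0.06 0; python3 look.py side s7;python3 look.py wrist w7
```

```text
shift tool [ 0.0071 -0.0056 -0.0057]
rotvec tool [-0.0364  0.2765  0.0072]
tip in lock frame mm [-16.3  -4.9  70.1] theta -0.037 axis tilt [-0.273  0.012 -0.962]
F lock [-0.8 -1.5 -0.3] T [-0.06  0.26 -0.02] q [-0.24 -0.16  0.02  1.97  0.08  1.13 -2.04] w 0.0114 t 8.0
P [0.457 0.045 0.235]
8.05 [-0.243 -0.162  0.023  1.97   0.085  1.134 -2.04 ] [0.4491 0.0395 0.2421] [-1.3 -0.6 -0.5] 0.011489540809168941
8.1 [-0.242 -0.163  0.024  1.967  0.085  1.135 -2.04 ] [0.4499 0.0387 0.2435] [ 0.1  0.7 -0.7] 0.011415191919913942
```

View pics/s7.png

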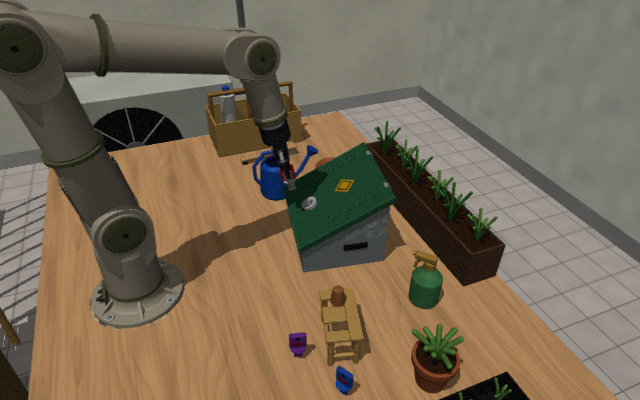

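View pics/w7.png

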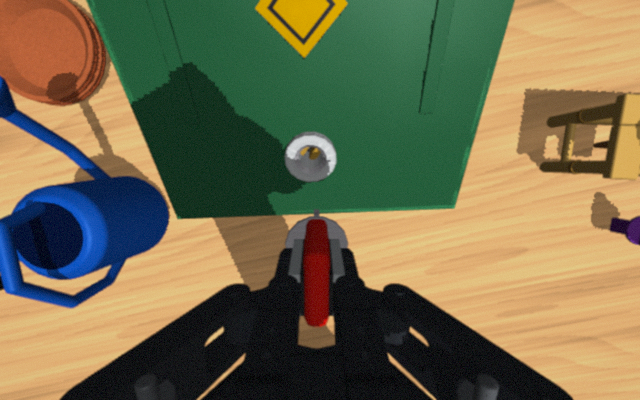

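```bash
python3 look.py scene e7; python3 - <<'E'
import cv2
a=cv2.imread("pics/side0.png")
a=cv2.imread("pics/s7.png");w=cv2.imread("pics/w7.png");e=cv2.imread("pics/e7.png")
import numpy as np
z=lambda i,x,y,s,n:cv2.resize(i[y:y+n,x:x+n],(s,s),interpolation=cv2.INTER_CUBIC)
cv2.imwrite("pics/f7.png",z(w,280,126,600,60))
cv2.imwrite("pics/g7.png",np.hstack([z(a,296,190,390,26),z(e,280,170,390,60)]))
E
```

```text
8.15 [-0.242 -0.163  0.025  1.966  0.086  1.135 -2.04 ] [0.4506 0.0383 0.2445] [ 1.3 -0.2  0.1] 0.011313028605449929
```

View pics/f7.png

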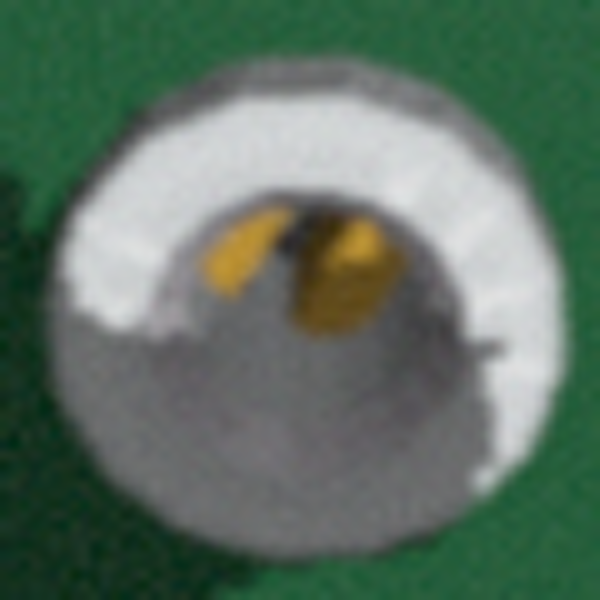

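View pics/g7.png

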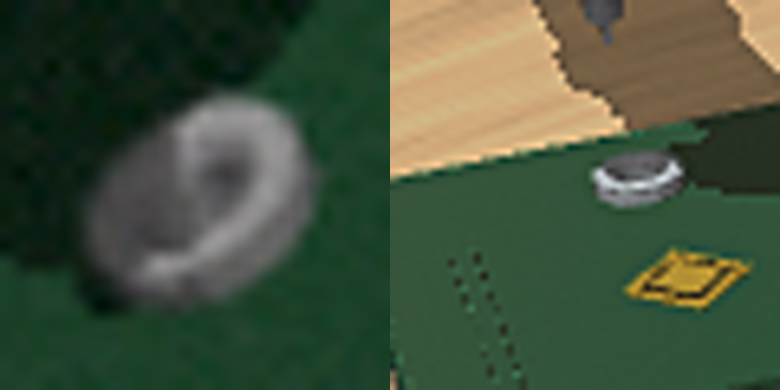

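```bash
cat > b3.py <<'E'
from h import *
from b import fr
import cv2
CAM.update(pickle.load(open("pics/w7.pkl","rb")));W=dict(CAM)["wrist"]
c0=pickle.load(open("cam0.pkl","rb"));CAM.update({"w0":c0["wrist"],"side":c0["side"],"scene":c0["scene"]})
def ext(n,m,F,rad=.023):
    a=np.linspace(0,2*np.pi,80,endpoint=False)
    r=proj(n,m+(F@np.array([rad*np.cos(a),rad*np.sin(a),0*a])).T)
    return np.array([r[:,0].min(),r[:,0].max(),r[:,1].min(),r[:,1].max()])
E={"w0":np.array([203,433,132,478])/6+[120,120,110,110]-.4,
"wrist":np.array([52,565,92,555])/10+[280,280,126,126]-.45,
"side":np.array([85,303,92,285])/15+[296,296,190,190]-.47,
"scene":np.array([202,295,150,195])/6.5+[280,280,170,170]-.42}
F=fr(-.186)
for use in (["wrist"],["wrist","w0"],["wrist","w0","side"],list(E)):
    q=least_squares(lambda m:np.concatenate([ext(n,m,F)-E[n] for n in use]),[.5055,.0355,.1415])
    print(use,q.x.round(4),q.fun.round(1))
M=q.x
# rectify plug face
w=cv2.imread("pics/w7.png");n=400
for d,name in((.022,"plug"),(0,"mouth")):
    u=np.linspace(-.024,.024,n)
    Y,X=np.meshgrid(-u,-u) # rows: x up ; cols: y left
    P=M+(F@np.c_[X.ravel(),Y.ravel(),0*X.ravel()-d].T).T
    p=proj("wrist",P).astype(np.float32).reshape(n,n,2)
    im=cv2.remap(w,p[...,0],p[...,1],cv2.INTER_CUBIC)
    cv2.circle(im,(n//2,n//2),int(.011/.048*n if d else .023/.048*n),(255,0,255),1)
    cv2.imwrite(f"pics/{name}.png",im)
cv2.imwrite("pics/rect.png",np.hstack([cv2.imread("pics/plug.png"),cv2.imread("pics/mouth.png")]))
E
python3 b3.py
```

```text
['wrist'] [0.5049 0.035  0.1438] [-0.  0.  0. -0.]
['wrist', 'w0'] [0.5052 0.0353 0.1414] [-0.1 -0.5  0.  -0.4  0.3 -0.7  1.2 -0.8]
['wrist', 'w0', 'side'] [0.5051 0.0353 0.141 ] [ 0.1 -0.4  0.2 -0.4  0.5 -0.6  1.2 -0.9  0.1 -0.5  0.1 -0.8]
['w0', 'wrist', 'side', 'scene'] [0.5051 0.0351 0.1406] [ 0.7 -0.4  1.4 -0.8  0.3 -0.3  0.3 -0.3  0.1 -0.5  0.2 -0.7  1.3  0.6
 -0.3 -1.3]
```

View pics/rect.png

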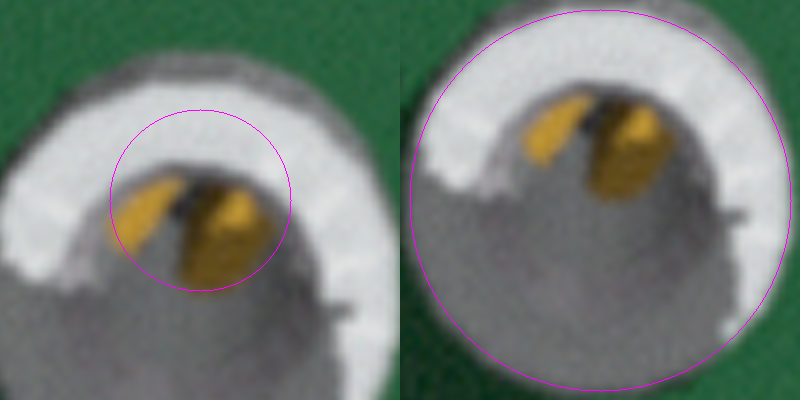

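```bash
echo '{"M":[0.5051,0.0352,0.141],"yaw":-0.186,"tip":0.046}' > lock.json
python3 dl.py 0.04 -0.67
```

```text
shift tool [ 0.0299 -0.0069 -0.0072]
rotvec tool [ 0.6246  0.2628 -0.0844]
tip in lock frame mm [-11.5  -6.4  72.4] theta -0.042 axis tilt [-0.268  0.012 -0.963]
F lock [ 1.1  0.  -0.5] T [-0.03  0.23 -0.01] q [-0.24 -0.16  0.02  1.97  0.09  1.14 -2.04] w 0.0113 t 8.15
P [0.465 0.043 0.217]
```

Emit:
step_arm --pt "1 0 0 0 0 0.07 0" --pt "1 0 0 0 0 0.07 0" --pt "1 0 0 0 0 0.07 0" --pt "1 0 0 0 0 0.06 0" --pt "1 0 0 0 0.1 0 0" --pt "1 0 0 0 0.1 0 0" --pt "1 0 0 0 0.1 0 0" --pt "1 0 0 0 0.1 0 0" --pt "1 0 0 0 0.1 0 0" --pt "1 0 0 0 0.1 0 0" --pt "1 0 0 0 0 0 0"

```text
t: 9.25
position: [0.4816, 0.0318, 0.2436]
ee_rot: [-0.326, 0.787, -0.257, -0.455]
ft_force: [-0.1, 0.1, -0.5]
gripper_width: 0.0116
```

```bash
python3 dl.py 0.03 -0.67
```

```text
shift tool [0.0251 0.0115 0.027 ]
rotvec tool [-0.0165 -0.0099 -0.02  ]
tip in lock frame mm [28.1 -8.6 55.1] theta -0.687 axis tilt [-0.005 -0.022 -1.   ]
F lock [-0.3  0.1 -0.4] T [0.   0.59 0.  ] q [-0.06 -0.25 -0.21  2.11  0.23  0.86 -2.84] w 0.0116 t 9.25
P [0.47  0.042 0.208]
```

```bash
cat > fk.py <<'E'
from h import *
D=[([-0.06292726,0.38427437,0.01637275,1.37116384,-0.00628579,1.38822668,-0.04653469],[.62448,0,.23025]),
([0.299,0.261,0.512,1.39,-0.125,1.525,-1.131],[.4161,-.393,.3123]),
([0.282,0.279,0.478,1.595,-0.13,1.294,-1.067],[.4231,-.3766,.2087]),
([0.299,0.347,0.465,1.686,-0.171,1.131,-1.043],[.429,-.3814,.1342]),
([0.298,0.367,0.46,1.713,-0.178,1.105,-1.046],[.424,-.3743,.112]),
([0.273,0.242,0.493,1.421,-0.112,1.512,-1.099],[.4224,-.3737,.307]),
([-0.243,-0.162,0.023,1.97,0.085,1.134,-2.04],[.4491,.0395,.2421]),
([-0.242,-0.163,0.025,1.966,0.086,1.135,-2.04],[.4506,.0383,.2445])]
def fk(q,p,s=-1):
    h,a,b,L,e1,e2,e3=p
    rz=lambda t:R.from_euler("z",s*t).as_matrix();ry=lambda t:R.from_euler("y",t).as_matrix()
    A=rz(q[0]);x=np.array([0,0,h]);A=A@ry(q[1]);x=x+A@[0,0,a];A=A@rz(q[2]);x=x+A@[e1,0,0];A=A@ry(q[3])
    x=x+A@[e2,0,b];A=A@rz(q[4])@ry(q[5]);x=x+A@[e3,0,L];A=A@rz(q[6]);return x,A
if __name__=="__main__":
    from rig import r
    o=r.get_obs();D.append((o["q"],o["position"]))
    f=lambda p:np.concatenate([fk(q,p)[0]-x for q,x in D])
    s=least_squares(f,[.3,.4,.4,.3,0,0,0]);print(s.x.round(4),(s.fun.reshape(-1,3)*1e3).round(1).tolist())
    x,A=fk(o["q"],s.x);print(A.round(3),wrap(o["ee_rot"]).round(3))
    np.save("fkp.npy",s.x)
E
python3 fk.py
```

```text
[0.3766 0.4722 0.4874 0.4041 0.0122 0.0902 0.0173] [[7.4, 31.8, -2.7], [22.4, 5.9, 1.1], [7.7, 20.4, -2.0], [-3.0, 28.4, -2.6], [-6.6, 31.1, -1.5], [21.5, 8.7, 0.9], [-1.3, 28.8, 1.9], [-0.5, 28.8, 2.0], [8.9, 17.5, 3.0]]
[[ 0.702  0.549  0.453]
 [ 0.655 -0.748 -0.107]
 [ 0.28   0.372 -0.885]] [[ 0.453 -0.702 -0.549]
 [-0.107 -0.655  0.748]
 [-0.885 -0.28  -0.372]]
```

```bash
cat > fk2.py <<'E'
from fk import *
rz=lambda t:R.from_euler("z",-t).as_matrix();ry=lambda t:R.from_euler("y",t).as_matrix()
def fk(q,p):
    h,a,b,L,e1,e2,e3,y1,y2,y3=p
    A=rz(q[0])@ry(q[1]);x=np.array([0,0,h])+A@[0,y1,a];A=A@rz(q[2])@ry(q[3])
    x=x+rz(q[0])@ry(q[1])@rz(q[2])@[e1,0,0]+A@[e2,y2,b];A=A@rz(q[4])@ry(q[5]);x=x+A@[e3,y3,L];return x,A@rz(q[6])
if __name__=="__main__":
    from rig import r
    o=r.get_obs();D.append((o["q"],o["position"]))
    f=lambda p:np.r_[np.concatenate([fk(q,p)[0]-x for q,x in D]),1e-3*np.array(p[4:])]
    s=least_squares(f,[.36,.42,.42,.4,0,0.,0,0,0,0]);print(s.x.round(4),(s.fun[:27].reshape(-1,3)*1e3).round(1).tolist())
    np.save("fkp.npy",s.x);p=s.x
    import sys; from dl import target
    lo=np.array([-2.95,-.25,-1.52,.18,-1.44,.02,-3.01]);hi=np.array([2.95,2.06,1.56,2.33,4.58,2.06,3.01])
    for hh in (.05,.03,0,-.022,-.034):
      for th in (-.67,0,1.2):
        P,T=target(hh,th)
        T=np.c_[T[:,1]*0,T[:,1]*0,T[:,0]]
        # wanted rotation: A@[?]; tool x = A z, tool y = -? use obs map
        Ao=fk(o["q"],p)[1];Ro=wrap(o["ee_rot"]);K=Ao.T@Ro
        P,Tt=target(hh,th);Aw=Tt@K.T
        g=lambda q:np.r_[(fk(q,p)[0]-P)*10,R.from_matrix(fk(q,p)[1].T@Aw).as_rotvec(),1e-4*(q-o["q"])]
        s=least_squares(g,np.clip(o["q"],lo+.01,hi-.01),bounds=(lo,hi))
        print(hh,th,s.x.round(2),"err",np.linalg.norm(s.fun[:6]).round(4))
E
python3 fk2.py
```

```text
[ 2.515e-01  4.554e-01  4.610e-01  3.587e-01  7.000e-04  1.000e-04
  4.000e-04 -1.780e-02 -1.420e-02  0.000e+00] [[-0.0, -0.0, -0.1], [0.2, 0.1, 0.2], [0.1, -0.1, 0.1], [-0.3, 0.1, -0.2], [0.1, -0.1, 0.2], [-0.1, 0.1, -0.1], [-0.1, 0.1, -0.1], [0.1, -0.1, -0.0], [-0.0, -0.0, 0.1]]
0.05 -0.67 [-0.1  -0.25 -0.21  2.13  0.24  0.89 -2.87] err 0.0588
0.05 0 [-0.1  -0.25 -0.21  2.13  0.24  0.89 -2.2 ] err 0.0588
0.05 1.2 [-0.1  -0.25 -0.21  2.13  0.24  0.89 -1.  ] err 0.0588
0.03 -0.67 [-0.08 -0.25 -0.22  2.19  0.24  0.78 -2.87] err 0.0095
0.03 0 [-0.08 -0.25 -0.22  2.19  0.24  0.78 -2.2 ] err 0.0095
0.03 1.2 [-0.08 -0.25 -0.22  2.19  0.24  0.78 -1.  ] err 0.0095
0 -0.67 [-0.05 -0.2  -0.23  2.21  0.27  0.7  -2.89] err 0.0
0 0 [-0.15 -0.2  -0.15  2.21  0.3   0.71 -2.24] err 0.0
0 1.2 [-0.32 -0.2   0.    2.22  0.35  0.72 -1.09] err 0.0
-0.022 -0.67 [-0.05 -0.15 -0.23  2.22  0.3   0.65 -2.92] err 0.0
-0.022 0 [-0.12 -0.15 -0.16  2.22  0.32  0.65 -2.26] err 0.0
-0.022 1.2 [-0.26 -0.15 -0.03  2.23  0.36  0.66 -1.09] err 0.0
-0.034 -0.67 [-0.05 -0.12 -0.23  2.22  0.32  0.62 -2.93] err 0.0
-0.034 0 [-0.11 -0.12 -0.17  2.23  0.34  0.62 -2.28] err 0.0
-0.034 1.2 [-0.23 -0.12 -0.06  2.23  0.36  0.63 -1.1 ] err 0.0
```

Emit:
step_arm --pt "1 0.005 0 0.01 -0.145 0 0" --pt "1 0 0 0 -0.145 0 0" --pt "1 0 0 0 -0.145 0 0" --pt "1 0 0 0 -0.145 0 0" --pt "1 0 0 0 -0.145 0 0" --pt "1 0 0 0 -0.145 0 0" --pt "1 0 0 0 -0.145 0 0" --pt "1 0 0 0 -0.145 0 0" --pt "1 0 0 0 -0.145 0 0" --pt "1 0 0 0 -0.145 0 0"

```text
t: 10.25
position: [0.4818, 0.0328, 0.2419]
ee_rot: [0.299, 0.8, 0.119, -0.507]
ft_force: [0.5, -0.3, -1.0]
gripper_width: 0.0115
```

```bash
sed -i 's/T=frame(x,y);return/T=frame(x,-y);return/; s/F.T@(-Rc\[:,1\])/F.T@(Rc[:,1])/' dl.py; python3 dl.py 0.03 -0.67
```

```text
shift tool [ 0.0234 -0.025   0.0137]
rotvec tool [-1.6591e+00  2.9800e-02  1.0000e-04]
tip in lock frame mm [27.6 -7.8 53.6] theta -2.329 axis tilt [ 0.002 -0.026 -1.   ]
F lock [ 0.  -0.2 -1.2] T [ 0.02  0.55 -0.  ] q [-0.1  -0.25 -0.18  2.12  0.26  0.86 -1.37] w 0.0115 t 10.25
P [0.47  0.042 0.208]
```

Emit:
step_arm --pt "1 0 0 0 -0.145 0 0" --pt "1 0 0 0 -0.145 0 0" --pt "1 0 0 0 -0.145 0 0" --pt "1 0 0 0 -0.145 0 0" --pt "1 0 0 0 -0.145 0 0" --pt "1 0 0 0 -0.145 0 0" --pt "1 0 0 0 -0.145 0 0" --pt "1 0 0 0 -0.145 0 0" --pt "1 0 0 0 -0.145 0 0" --pt "1 0 0 0 -0.145 0 0" --pt "1 0 0 0 -0.145 0 0"

```text
t: 11.35
position: [0.4851, 0.0261, 0.2476]
ee_rot: [0.792, 0.321, 0.451, -0.258]
ft_force: [0.8, 0.3, -0.4]
gripper_width: 0.0113
```

```bash
python3 dl.py 0.02 -0.67
```

```text
shift tool [ 0.036  -0.0109 -0.0355]
rotvec tool [-0.0092  0.0244  0.0216]
tip in lock frame mm [ 34.5 -14.1  56.6] theta -0.679 axis tilt [ 0.006 -0.032 -0.999]
F lock [ 0.4  0.4 -0.7] T [ 0.02  0.53 -0.02] q [-0.06 -0.25 -0.21  2.11  0.25  0.87  0.31] w 0.0113 t 11.35
P [0.475 0.041 0.199]
```

Emit:
step_arm --pt "1 0.009 -0.003 -0.009 0 0.01 0.01" --pt "1 0.009 -0.003 -0.009 0 0.01 0.01" --pt "1 0.009 -0.003 -0.009 0 0 0" --pt "1 0 0 0 0 0 0"

```text
t: 11.75
position: [0.4776, 0.0354, 0.2123]
ee_rot: [0.793, 0.323, 0.456, -0.244]
ft_force: [-0.7, -0.1, -1.7]
gripper_width: 0.0113
```

```bash
python3 dl.py 0.02 -0.67
```

```text
shift tool [ 0.0096 -0.0021 -0.0106]
rotvec tool [0.0038 0.0074 0.0005]
tip in lock frame mm [ 9.8 -5.1 29.6] theta -0.666 axis tilt [ 0.006 -0.005 -1.   ]
F lock [-1.4 -0.2 -1.2] T [0.01 0.63 0.03] q [-0.07 -0.25 -0.21  2.18  0.24  0.77  0.3 ] w 0.0113 t 11.75
P [0.475 0.041 0.199]
```

Emit:
step_arm --pt "1 0.005 -0.001 -0.005 0 0.004 0" --pt "1 0.005 -0.001 -0.005 0 0.003 0" --pt "1 0 0 0 0 0 0"

```text
t: 12.05
position: [0.4758, 0.0408, 0.1995]
ee_rot: [0.792, 0.324, 0.458, -0.243]
ft_force: [0.4, -0.2, -1.5]
gripper_width: 0.0111
```

```bash
python3 dl.py 0.012 -0.67; python3 look.py side s8; python3 look.py wrist w8;python3 look.py scene e8
```

```text
shift tool [ 0.0077 -0.0008 -0.0008]
rotvec tool [ 0.0052  0.0015 -0.0003]
tip in lock frame mm [ 1.2  0.1 19.7] theta -0.665 axis tilt [ 0.001 -0.001 -1.   ]
F lock [-0.4 -0.1 -1.5] T [0.01 0.6  0.07] q [-0.07 -0.24 -0.22  2.2   0.25  0.75  0.28] w 0.0111 t 12.05
P [0.478 0.04  0.192]
12.1 [-0.069 -0.236 -0.222  2.199  0.25   0.749  0.276] [0.4761 0.0407 0.2   ] [-0.4 -0.8 -1.2] 0.011193312803968859
12.15 [-0.069 -0.236 -0.222  2.199  0.25   0.749  0.276] [0.4762 0.0407 0.2003] [-0.1  0.4  0.2] 0.011413092663020749
12.2 [-0.069 -0.236 -0.222  2.198  0.25   0.749  0.276] [0.4764 0.0406 0.2005] [-0.1 -0.4 -0.7] 0.011426657792302038
```

View pics/s8.png

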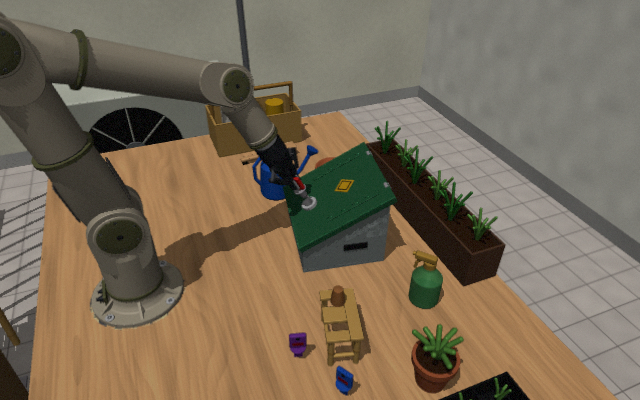

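View pics/w8.png

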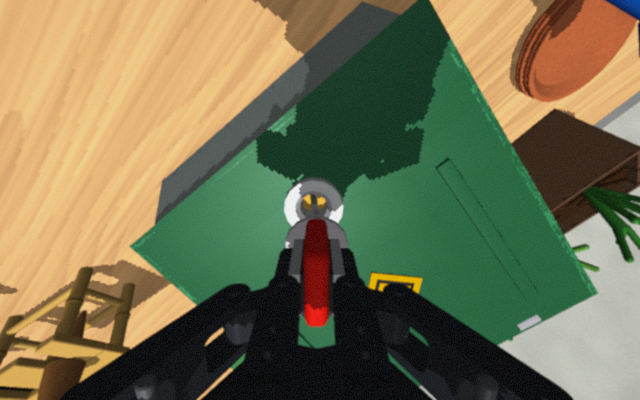

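```bash
cat > b4.py <<'E'
from h import *
from b import fr
import cv2,json
CAM.update(pickle.load(open("pics/w8.pkl","rb")))
cfg=json.load(open("lock.json"));M=np.array(cfg["M"]);F=fr(cfg["yaw"])
w=cv2.imread("pics/w8.png");n=400;out=[]
for d in(.022,0):
    u=np.linspace(-.024,.024,n);Y,X=np.meshgrid(-u,-u)
    P=M+(F@np.c_[X.ravel(),Y.ravel(),0*X.ravel()-d].T).T
    p=proj("wrist",P).astype(np.float32).reshape(n,n,2)
    im=cv2.remap(w,p[...,0],p[...,1],cv2.INTER_CUBIC)
    cv2.circle(im,(n//2,n//2),int((.011 if d else .023)/.048*n),(255,0,255),1);out.append(im)
cv2.imwrite("pics/rect8.png",np.hstack(out))
cv2.imwrite("pics/f8.png",cv2.resize(w[170:250,275:355],(640,640)[:2],interpolation=cv2.INTER_CUBIC)[:600])
E
python3 b4.py
```

```text
(no output)
```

View pics/rect8.png

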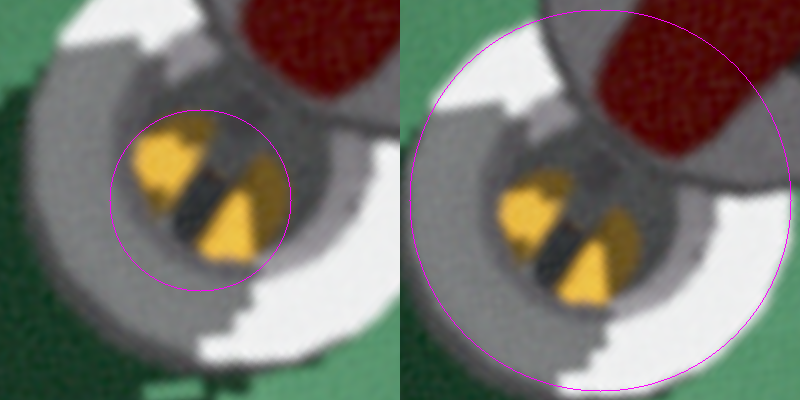

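View pics/f8.png

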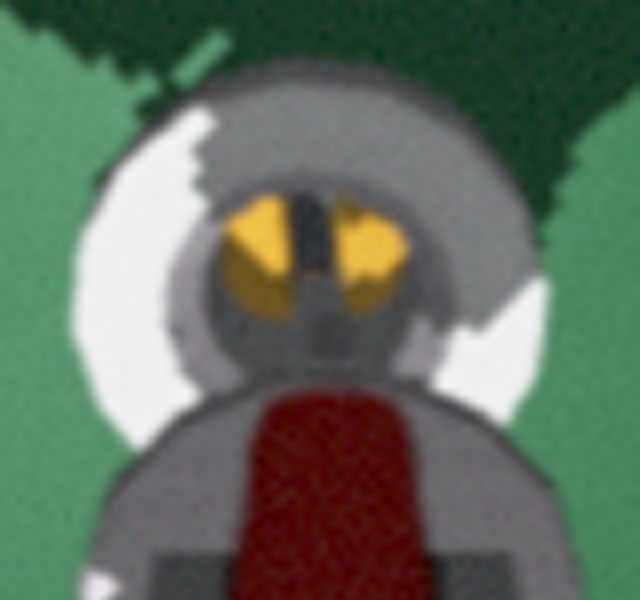

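Emit:
step_arm --pt "1 0.005 -0.001 -0.001 0 0.001 0" --pt "1 0.004 0 0 0 0 0" --pt "1 0 0 0 0 0 0"

```text
t: 12.5
position: [0.48, 0.0398, 0.192]
ee_rot: [0.792, 0.324, 0.457, -0.242]
ft_force: [0.1, -0.1, 0.1]
gripper_width: 0.0111
```

```bash
python3 dl.py 0.00 -0.66
```

```text
shift tool [ 0.011  -0.0008 -0.0012]
rotvec tool [-0.0057  0.0021 -0.0024]
tip in lock frame mm [ 1.6 -0.1 11. ] theta -0.666 axis tilt [ 0.003  0.001 -1.   ]
F lock [ 0.2 -0.  -0. ] T [0.   0.6  0.01] q [-0.07 -0.22 -0.22  2.21  0.26  0.72  0.27] w 0.0111 t 12.5
P [0.484 0.039 0.182]
```

Emit:
step_arm --pt "1 0.004 -0.001 -0.001 0 0.002 -0.002" --pt "1 0.004 0 0 0 0 0" --pt "1 0 0 0 0 0 0"

```text
t: 12.8
position: [0.4827, 0.039, 0.1834]
ee_rot: [0.791, 0.324, 0.459, -0.243]
ft_force: [-0.6, -0.0, -0.2]
gripper_width: 0.0115
```

```bash
python3 dl.py -0.003 -0.66; python3 look.py wrist w9; python3 look.py side s9;python3 look.py scene e9; python3 - <<'E'
import cv2,numpy as np
w=cv2.imread("pics/w9.png")
z=lambda i,x,y,n:cv2.resize(i[y:y+n,x:x+n],(390,390),interpolation=cv2.INTER_CUBIC)
cv2.imwrite("pics/g9.png",np.hstack([z(cv2.imread("pics/s9.png"),285,175,50),z(cv2.imread("pics/e9.png"),285,165,60)]))
cv2.imwrite("pics/f9.png",cv2.resize(w[170:250,275:355],(640,640)[:2],interpolation=cv2.INTER_CUBIC)[:600])
E
```

```text
shift tool [ 0.0051  0.0004 -0.0002]
rotvec tool [-0.0059 -0.0002  0.0001]
tip in lock frame mm [-0.1 -0.4  2.1] theta -0.666 axis tilt [-0.  0. -1.]
F lock [-0.6 -0.2  0.1] T [ 0.    0.59 -0.02] q [-0.06 -0.2  -0.22  2.21  0.27  0.7   0.26] w 0.0115 t 12.8
P [0.485 0.039 0.179]
12.85 [-0.062 -0.201 -0.223  2.211  0.268  0.705  0.26 ] [0.4827 0.039  0.1837] [ 0.4 -0.  -0.6] 0.011201950494849922
12.9 [-0.062 -0.201 -0.223  2.211  0.268  0.705  0.261] [0.4827 0.0391 0.1839] [-0.6  1.2 -0.9] 0.011352037191769731
12.95 [-0.062 -0.201 -0.223  2.211  0.268  0.705  0.261] [0.4828 0.0392 0.1841] [-0.2  0.4 -0.5] 0.010976883605098312
```

View pics/g9.png

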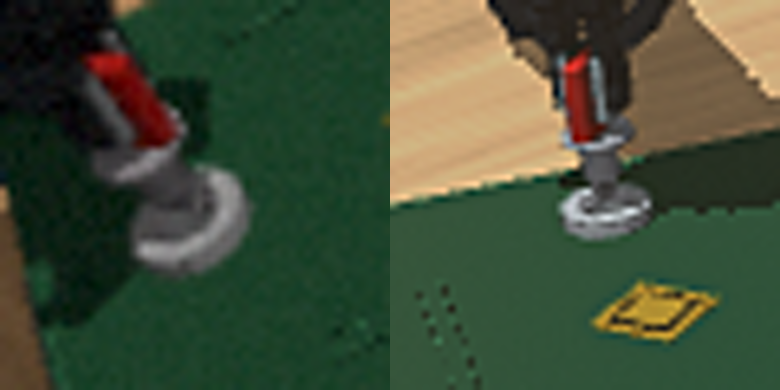

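View pics/f9.png

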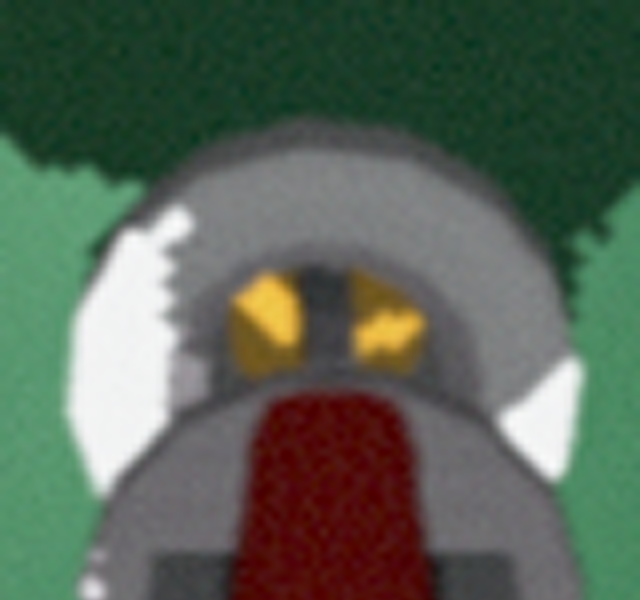

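Emit:
step_arm --pt "1 0.004 0 0 -0.002 0 0" --pt "1 0.004 0 0 0 0 0" --pt "1 0 0 0 0 0 0"

```text
t: 13.25
position: [0.487, 0.0385, 0.1769]
ee_rot: [0.792, 0.324, 0.458, -0.242]
ft_force: [0.2, 0.1, -0.5]
gripper_width: 0.011
```

```bash
python3 dl.py -0.015 -0.66
```

```text
shift tool [ 0.0093 -0.0003 -0.0005]
rotvec tool [-0.0037  0.0006 -0.0014]
tip in lock frame mm [ 0.7 -0.  -5.7] theta -0.664 axis tilt [ 0.001  0.001 -1.   ]
F lock [-0.1  0.1 -0.5] T [-0.02  0.56 -0.04] q [-0.06 -0.18 -0.22  2.21  0.28  0.68  0.25] w 0.011 t 13.25
P [0.491 0.038 0.168]
```

No contact force; the tip is in the bore. Continue gently.

Emit:
step_arm --pt "1 0.004 0 -0.0005 0 0 -0.001" --pt "1 0.004 0 0 0 0 0" --pt "1 0 0 0 0 0 0"

```text
t: 13.55
position: [0.4906, 0.0382, 0.1688]
ee_rot: [0.791, 0.323, 0.459, -0.242]
ft_force: [-0.4, 1.0, -1.0]
gripper_width: 0.0112
```

```bash
python3 dl.py -0.022 -0.66
```

```text
shift tool [ 0.0075 -0.0002  0.0002]
rotvec tool [-0.0036  0.0004 -0.0001]
tip in lock frame mm [  0.    0.3 -14.5] theta -0.664 axis tilt [ 0. -0. -1.]
F lock [-1.   0.9 -0.6] T [-0.    0.6   0.04] q [-0.05 -0.16 -0.23  2.22  0.29  0.66  0.24] w 0.0112 t 13.55
P [0.494 0.037 0.162]
```

Emit:
step_arm --pt "1 0.003 0 0 -0.002 0 0" --pt "1 0.002 0 0 0 0 0" --pt "1 0 0 0 0 0 0"

```text
t: 13.85
position: [0.4928, 0.0375, 0.1638]
ee_rot: [0.792, 0.322, 0.459, -0.242]
ft_force: [-0.4, -0.2, -1.3]
gripper_width: 0.0116
```

```bash
python3 dl.py -0.026 -0.66
```

```text
shift tool [0.006  0.0002 0.0002]
rotvec tool [-0.0014  0.0002  0.0008]
tip in lock frame mm [ -0.3  -0.  -20. ] theta -0.661 axis tilt [-0.    -0.001 -1.   ]
F lock [-0.9 -0.3 -1. ] T [-0.03  0.69  0.02] q [-0.05 -0.15 -0.23  2.22  0.3   0.65  0.23] w 0.0116 t 13.85
P [0.496 0.037 0.159]
```

Emit:
step_arm --pt "1 0.003 0 0 -0.001 0 0" --pt "1 0.003 0 0 0 0 0" --pt "1 0 0 0 0 0 0"

```text
t: 14.15
position: [0.4956, 0.0364, 0.1578]
ee_rot: [0.792, 0.322, 0.459, -0.242]
ft_force: [-0.6, -1.1, -1.8]
gripper_width: 0.0114
```

```bash
python3 dl.py -0.034 -0.66
```

```text
shift tool [0.0073 0.0008 0.0001]
rotvec tool [-0.0007  0.0002  0.0017]
tip in lock frame mm [ -0.6  -0.6 -26.7] theta -0.661 axis tilt [-0.001 -0.001 -1.   ]
F lock [-1.1 -1.2 -1.4] T [-0.12  0.69 -0.01] q [-0.05 -0.14 -0.23  2.22  0.31  0.64  0.23] w 0.0114 t 14.15
P [0.5   0.036 0.152]
```

Emit:
step_arm --pt "1 0.003 0 0 0 0 0" --pt "1 0.003 0 0 0 0 0" --pt "1 0 0 0 0 0 0"

```text
t: 14.45
position: [0.4987, 0.0358, 0.1519]
ee_rot: [0.792, 0.322, 0.459, -0.242]
ft_force: [-0.4, -1.1, -1.7]
gripper_width: 0.0113
```

```bash
python3 dl.py -0.034 -0.66
```

```text
shift tool [0.0007 0.0008 0.0001]
rotvec tool [-0.0008  0.0002  0.0017]
tip in lock frame mm [ -0.6  -0.7 -33.3] theta -0.661 axis tilt [-0.001 -0.001 -1.   ]
F lock [-0.9 -1.2 -1.4] T [-0.11  0.71  0.02] q [-0.05 -0.12 -0.23  2.22  0.32  0.62  0.22] w 0.0113 t 14.45
P [0.5   0.036 0.152]
```

Slot found straight away. Press gently until the flange seats.

Emit:
step_arm --pt "1 0.002 0 0 0 0 0"

```text
t: 14.55
position: [0.4997, 0.0357, 0.1503]
ee_rot: [0.792, 0.322, 0.459, -0.242]
ft_force: [-9.4, -0.4, 12.0]
gripper_width: 0.0118
```

Emit:
step_arm --pt "1 0.002 0 0 0 0 0"

```text
t: 14.65
position: [0.5005, 0.0356, 0.1495]
ee_rot: [0.792, 0.322, 0.459, -0.242]
ft_force: [-28.9, 0.3, 30.4]
gripper_width: 0.0113
```

```bash
python3 dl.py -0.034 -0.66;python3 look.py side s10;python3 look.py wrist w10; python3 - <<'E'
import cv2,numpy as np
z=lambda i,x,y,n:cv2.resize(i[y:y+n,x:x+n],(390,390),interpolation=cv2.INTER_CUBIC)
cv2.imwrite("pics/g10.png",np.hstack([z(cv2.imread("pics/s10.png"),285,175,50),z(cv2.imread("pics/w10.png"),265,170,100)]))
E
```

```text
shift tool [-0.0024  0.0004 -0.0002]
rotvec tool [-0.0008  0.001   0.0017]
tip in lock frame mm [ -0.1  -0.5 -36.4] theta -0.661 axis tilt [-0.    -0.002 -1.   ]
F lock [-10.9  -5.   40.2] T [-1.3   3.23  0.02] q [-0.05 -0.11 -0.23  2.22  0.33  0.61  0.21] w 0.0113 t 14.65
P [0.5   0.036 0.152]
14.7 [-0.046 -0.114 -0.231  2.224  0.332  0.613  0.211] [0.5004 0.0356 0.1496] [-25.4  -0.4  24.9] 0.011216065203722272
14.75 [-0.046 -0.114 -0.231  2.224  0.331  0.614  0.211] [0.5003 0.0357 0.1497] [-22.5  -0.1  22.5] 0.011464100197978687
```

View pics/g10.png

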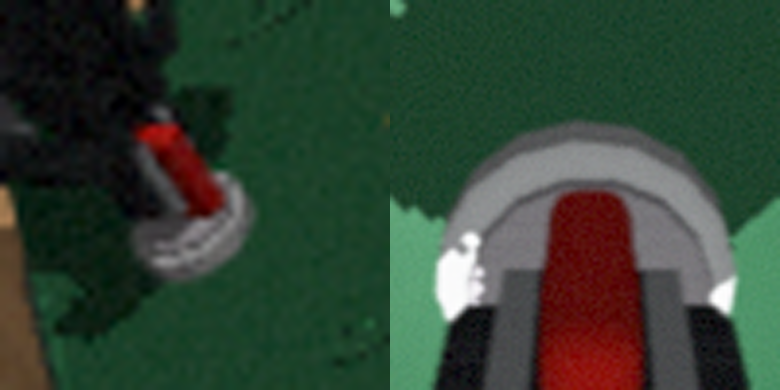

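Emit:
step_arm --pt "1 -0.0005 0 0 0 0 0" --pt "1 0 0 0 -0.06 0 0" --pt "1 0 0 0 -0.06 0 0" --pt "1 0 0 0 -0.06 0 0" --pt "1 0 0 0 -0.06 0 0"

```text
t: 15.25
position: [0.4992, 0.0356, 0.1515]
ee_rot: [0.826, 0.221, 0.485, -0.185]
ft_force: [-3.9, -0.8, 2.2]
gripper_width: 0.0114
```

```bash
python3 dl.py -0.0355 -0.2
```

```text
shift tool [ 0.0015  0.0008 -0.    ]
rotvec tool [-0.2132  0.0013  0.0032]
tip in lock frame mm [ -0.3  -0.9 -34. ] theta -0.413 axis tilt [ 0.    -0.003 -1.   ]
F lock [-2.2 -1.5  3.7] T [-0.28  0.98 -0.11] q [-0.07 -0.12 -0.21  2.23  0.34  0.62  0.45] w 0.0114 t 15.25
P [0.5   0.036 0.15 ]
```

Emit:
step_arm --pt "1 0.0005 0.0004 0 -0.08 0 0.001" --pt "1 0.0005 0 0 -0.08 0 0" --pt "1 0.0005 0 0 -0.08 0 0" --pt "1 0.0005 0 0 -0.08 0 0" --pt "1 0.0005 0 0 -0.08 0 0"

```text
t: 15.75
position: [0.4999, 0.0357, 0.1504]
ee_rot: [0.854, 0.046, 0.513, -0.081]
ft_force: [-11.7, 0.1, 9.2]
gripper_width: 0.0115
```

```bash
python3 dl.py -0.035 0.4
```

```text
shift tool [-0.0002  0.0005  0.0002]
rotvec tool [-3.988e-01 -1.000e-04  3.300e-03]
tip in lock frame mm [ -0.2  -0.6 -35.2] theta 0.001 axis tilt [ 0.001 -0.003 -1.   ]
F lock [-5.9 -2.1 13.5] T [-0.54  1.64 -0.16] q [-0.11 -0.12 -0.17  2.23  0.35  0.62  0.86] w 0.0115 t 15.75
P [0.5   0.036 0.151]
```

Emit:
step_arm --pt "1 0 0.0003 0 -0.08 0 0.001" --pt "1 0 0 0 -0.08 0 0" --pt "1 0.0003 0 0 -0.08 0 0" --pt "1 0.0003 0 0 -0.08 0 0" --pt "1 0.0003 0 0 -0.08 0 0" --pt "1 0.0003 0 0 -0.08 0 0" --pt "1 0.0003 0 0 -0.08 0 0" --pt "1 0.0003 0 0 -0.08 0 0"

```text
t: 16.55
position: [0.4997, 0.0362, 0.1505]
ee_rot: [0.822, -0.234, 0.511, 0.091]
ft_force: [-7.4, 0.6, 5.8]
gripper_width: 0.0113
```

```bash
python3 dl.py -0.035 1.2
```

```text
shift tool [-0.     -0.0002  0.0003]
rotvec tool [-0.5345 -0.0017  0.0022]
tip in lock frame mm [ -0.3  -0.2 -35. ] theta 0.665 axis tilt [ 0.001 -0.003 -1.   ]
F lock [-3.8 -0.7  8.6] T [-0.35  1.43 -0.15] q [-0.17 -0.12 -0.12  2.23  0.36  0.62  1.51] w 0.0113 t 16.55
P [0.5   0.036 0.151]
```

Emit:
step_arm --pt "1 0.0003 0 0 -0.08 0 0" --pt "1 0.0003 0 0 -0.08 0 0" --pt "1 0.0003 0 0 -0.08 0 0" --pt "1 0.0002 0 0 -0.08 0 0" --pt "1 0 0 0 -0.08 0 0" --pt "1 0 0 0 -0.08 0 0"

```text
t: 17.15
position: [0.4993, 0.0364, 0.1507]
ee_rot: [0.739, -0.43, 0.473, 0.214]
ft_force: [-3.8, -0.3, 2.1]
gripper_width: 0.0113
```

```bash
python3 dl.py -0.035 1.3; python3 look.py wrist w11; python3 look.py side s11
```

```text
shift tool [ 0.0003 -0.0006  0.0002]
rotvec tool [-0.1367 -0.0024  0.0014]
tip in lock frame mm [ -0.6  -0.  -34.7] theta 1.163 axis tilt [ 0.001 -0.003 -1.   ]
F lock [-2.3 -1.   3.6] T [-0.19  1.09 -0.17] q [-0.22 -0.12 -0.07  2.23  0.37  0.63  2.  ] w 0.0113 t 17.15
P [0.5   0.036 0.151]
17.2 [-0.219 -0.123 -0.072  2.231  0.367  0.625  2.005] [0.4993 0.0364 0.1507] [-3.6 -1.1  0.7] 0.01148281825469897
17.25 [-0.219 -0.123 -0.072  2.231  0.367  0.625  1.998] [0.4993 0.0364 0.1507] [-3.6 -0.4  1.8] 0.011435543754829643
```

View pics/w11.png

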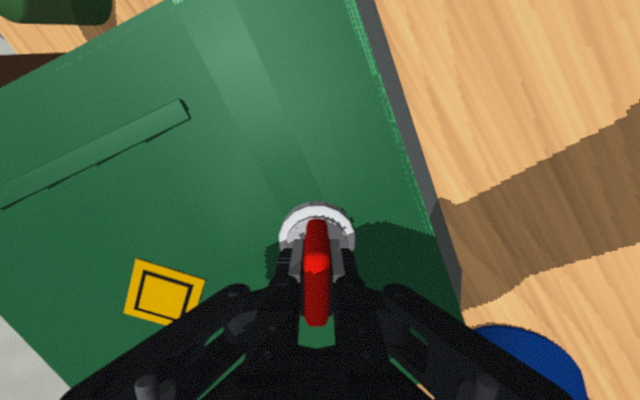

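Emit:
step_arm --pt "1 0 0 0 -0.07 0 0" --pt "1 0 0 0 -0.07 0 0" --pt "1 0 0 0 -0.07 0 0" --pt "1 0 0 0 0 0 0"

```text
t: 17.65
position: [0.4991, 0.0366, 0.1508]
ee_rot: [0.691, -0.502, 0.448, 0.261]
ft_force: [-4.5, -0.6, 1.4]
gripper_width: 0.0114
```

```bash
python3 dl.py -0.031 1.35
```

```text
shift tool [-0.0035 -0.0008 -0.0001]
rotvec tool [ 0.0173 -0.0024  0.0009]
tip in lock frame mm [ -0.8   0.1 -34.5] theta 1.367 axis tilt [ 0.    -0.003 -1.   ]
F lock [-3.2 -1.4  3.2] T [-0.34  0.99 -0.03] q [-0.24 -0.12 -0.05  2.23  0.37  0.63  2.2 ] w 0.0114 t 17.65
P [0.498 0.037 0.154]
```

Emit:
step_arm --pt "1 -0.003 0 0 0 0 0" --pt "1 -0.002 0 0 0 0 0" --pt "1 0 0 0 0 0 0"

```text
t: 17.95
position: [0.4966, 0.037, 0.1555]
ee_rot: [0.693, -0.5, 0.45, 0.26]
ft_force: [-3.9, -0.6, 0.5]
gripper_width: 0.011
```

```bash
python3 dl.py -0.031 1.35;python3 look.py wrist w12; python3 look.py side s12; python3 - <<'E'
import cv2,numpy as np
z=lambda i,x,y,n:cv2.resize(i[y:y+n,x:x+n],(390,390),interpolation=cv2.INTER_CUBIC)
cv2.imwrite("pics/g12.png",np.vstack([np.hstack([z(cv2.imread("pics/s%d.png"%k),275,165,60)[:300],z(cv2.imread("pics/w%d.png"%k),265,170,100)[:300]]) for k in (11,12)]))
E
```

```text
shift tool [ 0.0019 -0.0009 -0.    ]
rotvec tool [ 0.0095 -0.0026  0.0007]
tip in lock frame mm [ -0.9   0.1 -29.1] theta 1.359 axis tilt [ 0.    -0.003 -1.   ]
F lock [-3.1 -1.3  2.2] T [-0.16  1.17 -0.09] q [-0.24 -0.14 -0.06  2.23  0.36  0.64  2.2 ] w 0.011 t 17.95
P [0.498 0.037 0.154]
18.0 [-0.24  -0.136 -0.056  2.231  0.365  0.641  2.198] [0.4966 0.037  0.1554] [-2.8 -0.7  2.1] 0.01124148322752355
18.05 [-0.24  -0.136 -0.056  2.231  0.365  0.64   2.198] [0.4967 0.037  0.1553] [-3.9 -0.4  2.1] 0.011209212826960043
```

View pics/g12.png

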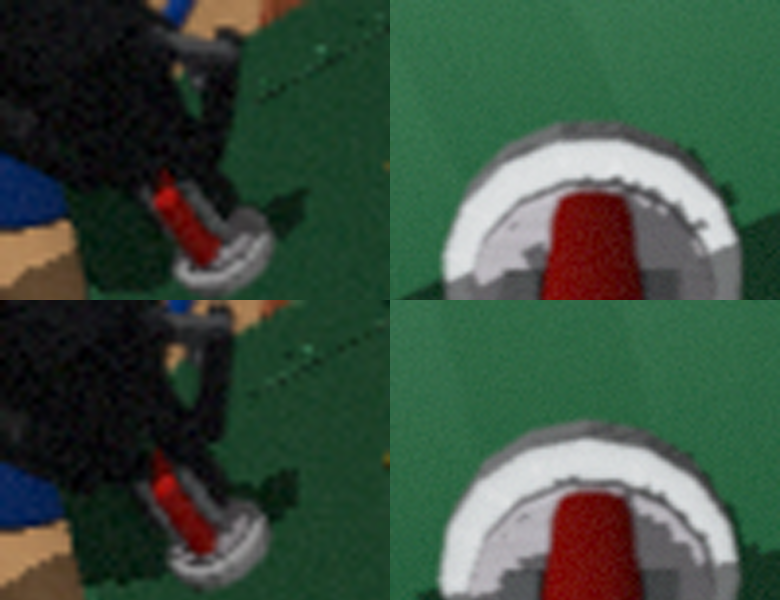

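Emit:
step_arm --pt "1 -0.004 0 0 0 0.005 0.025" --pt "1 -0.004 0 0 0 0.005 0.022" --pt "1 -0.004 0 0 0 0.004 0.018" --pt "1 0 0 0 0 0 0"

```text
t: 18.45
position: [0.4928, 0.0377, 0.168]
ee_rot: [0.682, -0.486, 0.47, 0.278]
ft_force: [-3.8, -0.6, 1.2]
gripper_width: 0.0112
```

```bash
python3 dl.py -0.012 1.35;python3 look.py wrist w13; python3 look.py side s13; python3 - <<'E'
import cv2,numpy as np
z=lambda i,x,y,n:cv2.resize(i[y:y+n,x:x+n],(390,390),interpolation=cv2.INTER_CUBIC)
cv2.imwrite("pics/g13.png",np.vstack([np.hstack([z(cv2.imread("pics/s%d.png"%k),275,165,60)[:300],z(cv2.imread("pics/w%d.png"%k),265,170,100)[:300]]) for k in (12,13)]))
E
```

```text
shift tool [-0.0042  0.0018 -0.0006]
rotvec tool [ 0.0079 -0.0159 -0.0631]
tip in lock frame mm [ -1.4   0.1 -16.2] theta 1.357 axis tilt [-0.065 -0.002 -0.998]
F lock [-2.6 -1.3  2.7] T [-0.23  1.11 -0.01] q [-0.25 -0.13 -0.03  2.17  0.27  0.74  2.3 ] w 0.0112 t 18.45
P [0.489 0.038 0.171]
18.5 [-0.249 -0.129 -0.026  2.169  0.274  0.737  2.297] [0.4928 0.0377 0.1677] [-2.  -1.6  2.7] 0.01098266643133933
18.55 [-0.249 -0.129 -0.026  2.169  0.274  0.736  2.297] [0.4929 0.0377 0.1676] [-2.  -1.2  2.4] 0.011367616286786682
```

View pics/g13.png

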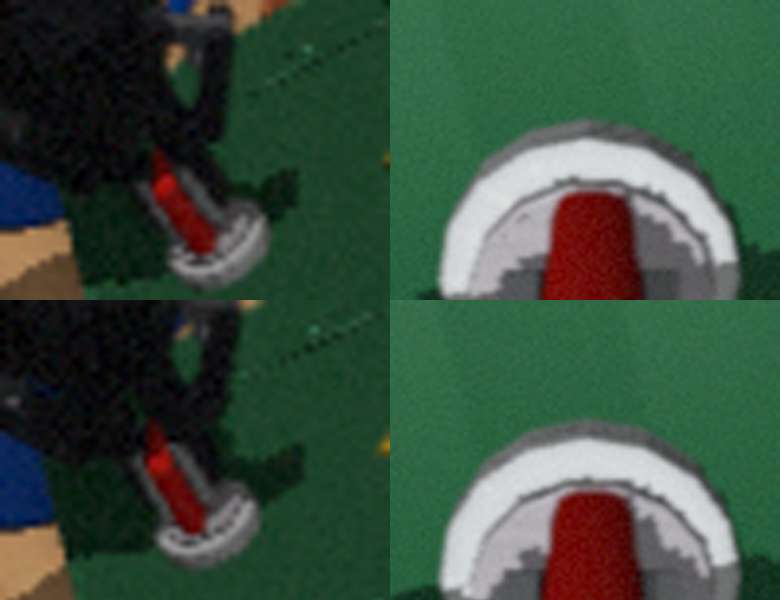

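Emit:
step_arm --pt "1 -0.002 0 0 0 0.005 0.022" --pt "1 -0.002 0 0 0 0.004 0.018" --pt "1 0 0 0 0 0 0"

```text
t: 18.85
position: [0.4923, 0.0378, 0.1724]
ee_rot: [0.674, -0.478, 0.482, 0.289]
ft_force: [-2.0, -1.3, 1.5]
gripper_width: 0.0111
```

```bash
python3 dl.py -0.012 1.35
```

```text
shift tool [ 0.0002  0.0031 -0.0008]
rotvec tool [ 0.0082 -0.0245 -0.1024]
tip in lock frame mm [ -1.7   0.1 -11.9] theta 1.357 axis tilt [-0.105 -0.002 -0.994]
F lock [-0.8 -1.7  2.1] T [-0.37  0.7  -0.03] q [-0.25 -0.11 -0.01  2.13  0.23  0.79  2.35] w 0.0111 t 18.85
P [0.489 0.038 0.171]
```

Lid raised about 22 mm, with the key still seated. Release.

Emit:
step_arm --pt "0.5 0 0 0 0 0 0" --pt "0.2 0 0 0 0 0 0" --pt "0 0 0 0 0 0 0" --pt "0 0 0 0 0 0 0"

```text
t: 19.25
position: [0.4919, 0.0389, 0.1714]
ee_rot: [0.674, -0.478, 0.482, 0.29]
ft_force: [-0.3, 1.2, -0.5]
gripper_width: 0.0427
```

```bash
python3 dl.py -0.012 1.35;python3 look.py wrist w14; python3 look.py side s14
```

```text
shift tool [-0.0005  0.002  -0.0016]
rotvec tool [ 0.0095 -0.0239 -0.1036]
tip in lock frame mm [ -2.6   1.1 -12.5] theta 1.358 axis tilt [-0.106 -0.001 -0.994]
F lock [-0.7  1.1 -0.3] T [-0.    0.39  0.02] q [-0.25 -0.11 -0.01  2.13  0.23  0.79  2.35] w 0.0427 t 19.25
P [0.489 0.038 0.171]
19.3 [-0.251 -0.112 -0.011  2.131  0.23   0.789  2.347] [0.4919 0.0389 0.1715] [-0.5  0.4  0.3] 0.04275914664510236
19.35 [-0.251 -0.112 -0.011  2.131  0.23   0.789  2.347] [0.4919 0.0388 0.1715] [ 0.2 -0.2  0.5] 0.04299767699473777
```

View pics/w14.png

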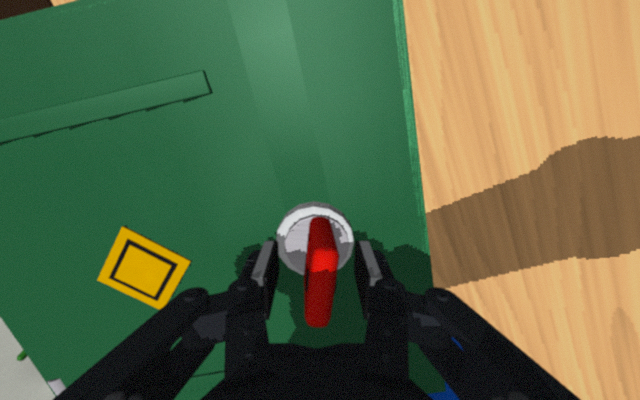

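View pics/s14.png

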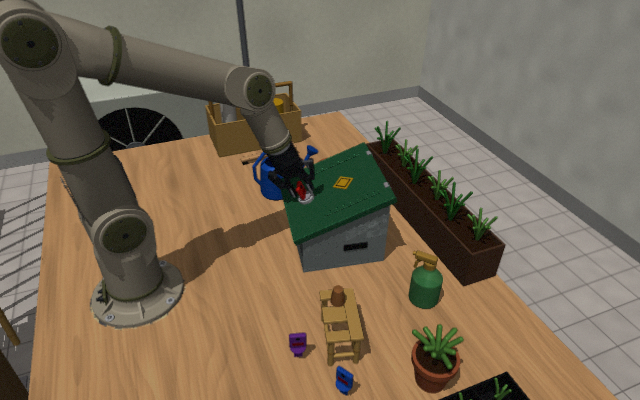

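Emit:
step_arm --pt "0 -0.015 0 0 0 0 0" --pt "0 -0.015 0 0 0 0 0" --pt "0 -0.015 0 0 0 0 0" --pt "0 0 0 0 0 0 0"

```text
t: 19.75
position: [0.4744, 0.0421, 0.2136]
ee_rot: [0.674, -0.478, 0.483, 0.291]
ft_force: [-0.2, 0.6, 0.1]
gripper_width: 0.0428
```

```bash
python3 dl.py 0.03 1.35;python3 look.py wrist w15
```

```text
shift tool [ 0.0036  0.0056 -0.0023]
rotvec tool [ 0.01   -0.0248 -0.105 ]
tip in lock frame mm [ 1.4  1.  33.2] theta 1.359 axis tilt [-0.108 -0.002 -0.994]
F lock [-0.2  0.5  0.3] T [-0.03  0.32 -0.02] q [-0.26 -0.19 -0.02  2.1   0.21  0.9   2.36] w 0.0428 t 19.75
P [0.47  0.042 0.208]
19.8 [-0.258 -0.19  -0.023  2.099  0.212  0.903  2.359] [0.4741 0.0419 0.2125] [-0.6 -0.5  0.5] 0.04256532662173173
```

View pics/w15.png

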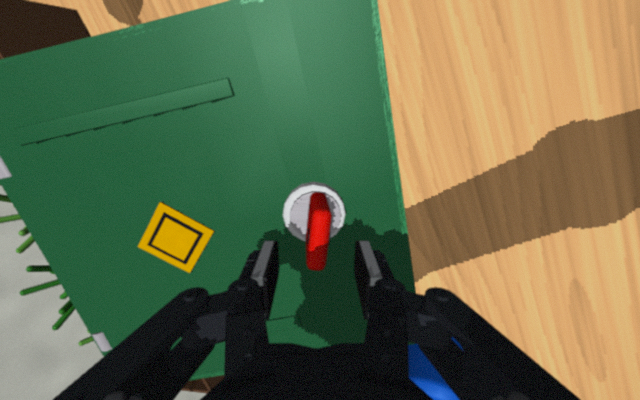

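Emit:
step_arm --pt "0 -0.015 0 0 0 0 0" --pt "0 -0.015 0 0 0 0 0" --pt "0 -0.015 0 0 0 0 0" --pt "0 -0.015 0 0 0 0 0" --pt "0 0 0 0 0 0 0" --pt "0 0 0 0 0 0 0"

```text
t: 20.4
position: [0.4556, 0.0457, 0.2624]
ee_rot: [0.67, -0.477, 0.488, 0.292]
ft_force: [0.1, -0.7, -0.6]
gripper_width: 0.0427
```

```bash
python3 dl.py 0.03 1.35;python3 look.py wrist w16;python3 look.py side s16;python3 look.py scene e16
python3 - <<'E'
import cv2,numpy as np
z=lambda i,x,y,n:cv2.resize(i[y:y+n,x:x+n],(390,390),interpolation=cv2.INTER_CUBIC)
cv2.imwrite("pics/g16.png",np.vstack([np.hstack([z(cv2.imread("pics/s16.png"),270,145,130)[:300],z(cv2.imread("pics/w16.png"),265,140,120)[:300]]),np.hstack([z(cv2.imread("pics/e16.png"),260,160,130)[:300],z(cv2.imread("pics/s0.png" if 0 else "pics/side0.png"),270,145,130)[:300]])]))
E
```

```text
shift tool [ 0.0561  0.0054 -0.0019]
rotvec tool [ 0.01   -0.0331 -0.1142]
tip in lock frame mm [ 6.9  0.8 85.3] theta 1.358 axis tilt [-0.118 -0.008 -0.993]
F lock [-0.1 -0.6 -0.6] T [-0.01  0.38 -0.04] q [-0.06 -0.25 -0.2   2.03  0.14  1.03  2.43] w 0.0427 t 20.4
P [0.47  0.042 0.208]
20.45 [-0.065 -0.252 -0.201  2.029  0.135  1.033  2.425] [0.4555 0.0458 0.2624] [ 0.1 -0.  -0.7] 0.04258405392397982
20.5 [-0.066 -0.252 -0.201  2.029  0.135  1.033  2.425] [0.4554 0.0463 0.2623] [ 1.   0.2 -0.1] 0.042582016222203034
20.55 [-0.067 -0.252 -0.201  2.029  0.135  1.034  2.425] [0.4553 0.0468 0.2623] [0.2 0.1 0.3] 0.04273430371101687
```

View pics/g16.png

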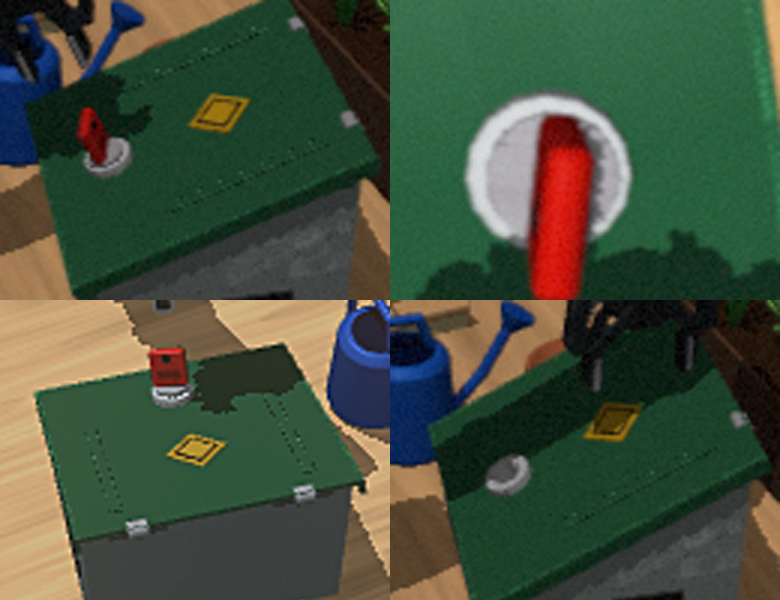

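View pics/e16.png

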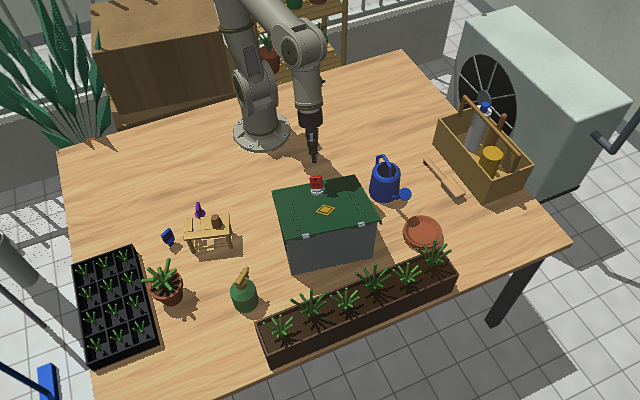

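Emit:
step_arm --pt "0 0 0 0 0 0.015 0.07" --pt "0 0 0 0 0 0.015 0.07" --pt "0 0 0 0 0 0 0" --pt "0 0 0 0 0 0 0" --pt "0 0 0 0 0 0 0"

```text
t: 21.05
position: [0.4536, 0.0493, 0.2585]
ee_rot: [0.637, -0.447, 0.53, 0.335]
ft_force: [0.5, 0.3, -0.2]
gripper_width: 0.0423
```

```bash
python3 dl.py 0.03 1.35; python3 - <<'E'
from h import *
from b import fr
CAM.update(pickle.load(open("cam0.pkl","rb")));CAM["wrist"]=pickle.load(open("pics/w16.pkl","rb"))["wrist"]
M=np.array([.5051,.0352,.141]);F=fr(-.186)
print(tri([("wrist",(314.2-.4,192.9-.4)),("side",(305.7-.3,197.3-.3))]))
H=M+F@[.215,0,-.009]
for ph in (0,.08,.12):
    m=H+R.from_rotvec(F[:,1]*ph).apply(M-H);print(ph,m.round(4),proj("wrist",m),proj("side",m))
E
python3 look.py wrist w17; python3 look.py side s17
```

```text
shift tool [ 0.0531 -0.0068 -0.0026]
rotvec tool [ 0.0185 -0.0638 -0.2614]
tip in lock frame mm [-4.   4.  84.4] theta 1.36 axis tilt [-0.266 -0.007 -0.964]
F lock [ 0.3  0.4 -0.4] T [-0.    0.23  0.01] q [-0.07 -0.15 -0.17  1.92  0.08  1.17  2.49] w 0.0423 t 21.05
P [0.47  0.042 0.208]
[0.49747998 0.03699252 0.1590948 ]
0 [0.5051 0.0352 0.141 ] [[313.43928894 186.40926834]] [[308.19806971 201.67171722]]
0.08 [0.4984 0.0365 0.1568] [[313.90789803 191.26507884]] [[305.85339372 197.6031231 ]]
0.12 [0.4955 0.037  0.1649] [[313.61921855 194.03410793]] [[304.83030004 195.47317973]]
21.1 [-0.066 -0.149 -0.169  1.922  0.077  1.17   2.492] [0.4534 0.0493 0.2585] [ 0.4 -0.6  0.2] 0.04276720185813696
21.15 [-0.066 -0.149 -0.169  1.921  0.077  1.17   2.493] [0.4534 0.0492 0.2588] [-0.   0.2  0.6] 0.04279149215417459
```

View pics/s17.png

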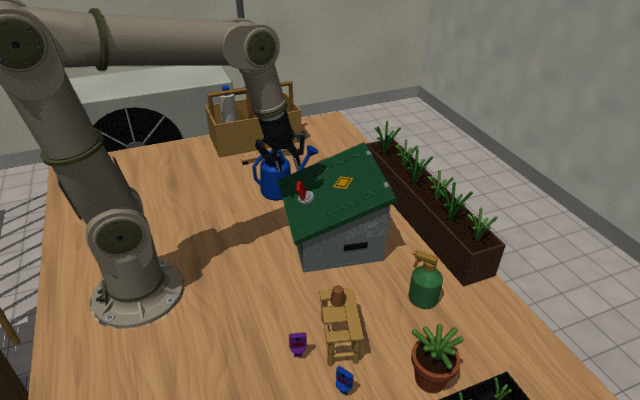

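```bash
python3 - <<'E'
from h import *
from b import fr
import cv2
CAM.update(pickle.load(open("cam0.pkl","rb")))
M=np.array([.5051,.0352,.141]);F=fr(-.186);C0=M+F@[.071,0,-.009]
H=M+F@[.215,0,-.009]
for nm,a in (("corner",(-.148,-.148)),("farcorner",(-.148,.148)),("lock",None)):
  for ph in (0,.06,.08,.09,.1,.12):
    X=M if a is None else C0+F@np.r_[a,0]
    m=H+R.from_rotvec(F[:,1]*ph).apply(X-H);print(nm,ph,proj("side",m).round(1),proj("scene",m).round(1))
z=lambda i,x,y,n:cv2.resize(i[y:y+n,x:x+n],(390,390),interpolation=cv2.INTER_CUBIC)
a,b=[cv2.imread(f"pics/{k}.png") for k in("side0","s17")]
cv2.imwrite("pics/h17.png",np.vstack([np.hstack([z(i,275,220,39)[:300] for i in(a,b)]),np.hstack([z(i,275,175,39)[:300] for i in(a,b)])]))
E
```

```text
corner 0 [[295.  249.9]] [[273.2 196.9]]
corner 0.06 [[292.  245.9]] [[272.4 192.4]]
corner 0.08 [[291.1 244.6]] [[272.1 190.9]]
corner 0.09 [[290.6 243.9]] [[272.  190.1]]
corner 0.1 [[290.2 243.2]] [[271.9 189.4]]
corner 0.12 [[289.3 241.8]] [[271.6 187.9]]
farcorner 0 [[280.3 187.4]] [[355.6 181.1]]
farcorner 0.06 [[277.7 183.6]] [[355.3 176.6]]
farcorner 0.08 [[276.8 182.3]] [[355.1 175.2]]
farcorner 0.09 [[276.4 181.7]] [[355.1 174.4]]
farcorner 0.1 [[276. 181.]] [[355.  173.7]]
farcorner 0.12 [[275.3 179.7]] [[354.9 172.2]]
lock 0 [[308.2 201.7]] [[318.8 195.2]]
lock 0.06 [[306.4 198.6]] [[318.4 191.9]]
lock 0.08 [[305.9 197.6]] [[318.2 190.8]]
lock 0.09 [[305.6 197.1]] [[318.2 190.2]]
lock 0.1 [[305.3 196.5]] [[318.1 189.7]]
lock 0.12 [[304.8 195.5]] [[318.  188.6]]
```

View pics/h17.png

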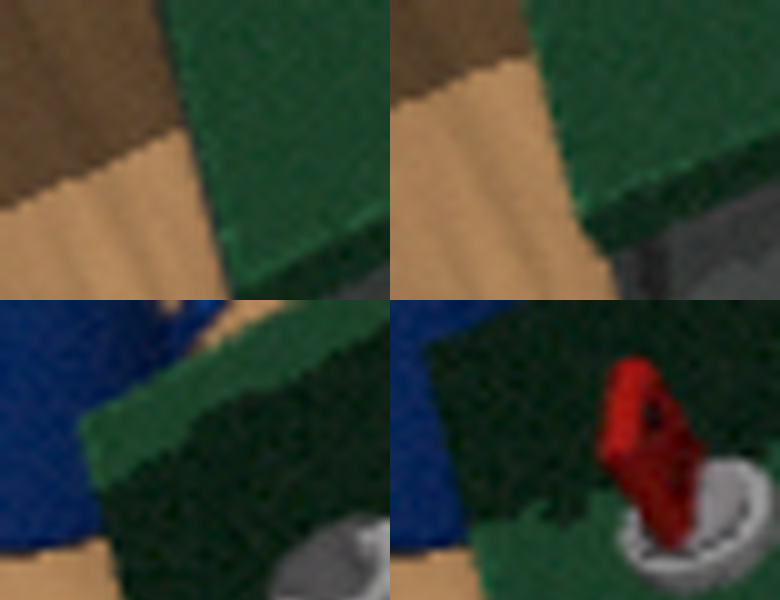

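```bash
python3 -c "
from rig import r,order
o=r.get_obs();print(o['t'],o['ft_force'].round(1),abs(o['qvel']).max())
print(order.sign_off())"
```

```text
21.15 [-0.   0.2  0.6] 0.010642162025807025
the job is handed in; nothing more can be done
None
```

I took the red key out of the rack and pushed it fully home in the lock. I then turned it anticlockwise to about 1.36 rad, where the bolt let go and the sprung lid came up. I followed the lid up, let go of the key, backed the gripper clear and handed the job in at 21.2 s.

- **Finding the slot:** the wrist camera showed the slot at about −0.66 rad, and the key dropped in there with no searching. Peak force on the lock was about 40 N as the flange seated.
- **Lid:** in the side view its front corners had moved by what the geometry predicts for about 0.115 rad, so it is close to fully ajar. A rougher estimate from the lock's bezel gave about 0.09 rad, still above the 0.08 needed.
- **Key:** the last pictures show its flange on the rim. I judged this by eye and did not measure the tip's distance from its seat after letting go.
- **Bystanders:** in the last scene and side pictures they appear where they were, and the dibber is still in the rack. I did not measure their positions.
- **Robot:** it was clear of everything and reading about zero force at hand-in.
- **Joint 2 reading past its limit:** joint 2 rode on its lower limit while the tool was tilted above the lock. It read −0.252 against the listed −0.25 before I moved it back to −0.15. If that limit is enforced with no tolerance, this could count as passing a joint's range.

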